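# Build the alternating cone-washer pack for a mould clamp

## Robot

A 6-joint arm with a two-finger parallel gripper is mounted at the origin on the work surface. World frame = base frame: x ahead of the robot, y to its left, z up, the work surface at z = 0. Lengths are in m, angles in degrees, forces in N, time in s.
With the tool pointing down it reaches from about 0.4 to 0.825 m from the base axis. Payload 7 kg.
Tool frame: the origin (TCP) lies at the very end of the fingers, on their centre line; the grasp point (between the pads) lies 19 mm behind it (r.hold_point_z is the distance from the TCP to the grasp point, in m); x points along the fingers, y is the direction in which the jaws open and shut, and the axes are right-handed (so a half turn about x gives the same grasp; the last joint's range is limited). The gripper opens to 88 mm and grips with 3 to 60 N. Pads are 19 mm wide; open, the fingers measure 130 mm over their backs; the gripper's body (78 mm by 193 mm) begins 47 mm behind the grasp point.
Start: joints at [-54.311, 20.546, 0.682, 0, -70.136, -16.507], TCP at [0.222, -0.638, 0.227] pointing down, gripper open.
Joint ranges: [-176.03, 176.03], [-82.01, 121.73], [-58.28, 71.71], [-173.87, 95.51], [-174.79, -0.11], [-173.66, 173.66]. Speed limits (degrees/s): [136.94, 136.94, 172.46, 180, 180, 180].

## Interface

Orientations are given as [roll, pitch, yaw] about the fixed x, y, z axes, in that order (R = Rz(yaw) Ry(pitch) Rx(roll)).
In Python, from plant import r gives the robot as it stands. The module is installed in compiled form; this text tells all that it offers.
- The arm moves only by the shell command python3 -m creep 'ROWS' [FORCE]. ROWS is JSON, a list of rows, each a list of 7 numbers: the turn, a rotation vector about the tool's x, y, z in rad, then the shift along the tool's x, y, z in cm, then the opening in per cent of the stroke, from 0 (shut) to 100 (fully open). In form: [[rx, ry, rz, x, y, z, fingers], ...]. A call has 1 to 8 rows; each row shifts and turns the commanded pose from where the row before left it, along the tool's axes as they then stand; what a row does not reach is not made up. A row lasts 1/10 s, in which the tool goes at most 50 mm and 8.59 degrees, less where a joint would pass 70% of its speed; a pose out of reach is approached as far as the arm can. A call is refused whole if a number of a shift passes 5 or a number of a turn 0.15, either way. A call with a gripper value outside its range is refused whole. The fingers move at their own pace and stop on an object; FORCE is the grip in N (left out, the last holds). Time passes only in rows, so rows that do not move let the fingers close. It gives the time, the measured TCP pose, the force and the opening at its end, in the units of the state.
- r.get_state(): the state, without advancing time (a new reading comes with each control period).
- r.capture(name): name is "side" or "top"; returns (picture, depth): 400x640x3 uint8, blue, green, red; 400x640 float32, m along the optical axis (not along the pixel's ray), 0 where there is no reading.
- r.camera_info(name): a dict with "fovy" (degrees; the focal length in pixels is half the picture's height over the tangent of half this angle, whatever the lens; pixels are square), "cx", "cy" (the principal point, pixels), "dist_coeffs" ([k1, k2, p1, p2, k3] as OpenCV has them; the pictures are not rectified), "camera_from_world" (4x4, takes a point from world to camera coordinates). Camera axes: x right, y down, z forward; pixel columns grow to the right and rows downward; lengths in m; the calibration is good to about 2 mm. A picture is of the moment at which its call begins. camera_info takes no time and is no camera call.
- r.close_job(): hands the job in, once; it reports no verdict.
Trained networks look in the newest picture that a camera, given by its name, has taken for a name from the list of things; names that differ only in an ending like _2 or _b are one class to them, and where a whole thing is asked for, a point or a joint stands for the part that bears it (a point fixed in the world has none). Each returns a list of dicts, best first, with "score" (0 to 1); they miss things now and then, are a little off and sometimes report something else, mostly with a low value. They report only what shows in the picture. A call takes as long as a camera call. They do not tell look-alikes from the thing itself.
- r.look_for(query, camera): "rect" ([left, top, right, bottom] in pixels, round what is visible of it).
- r.masks_of(query, camera): "pixels" (400x640 bool, what is visible of it) and "rect" ([left, top, right, bottom] in pixels, round what is visible of it).
The state is a dict: "time_s": time; "joints": joint angles; "qd": joint speeds; "joint_torque": joint torques, N m; "tcp_pos": TCP position; "eef_rot": TCP orientation; "contact_force": force on the tool from outside, world axes, zero at the start; "moment": the same for the moment, N m; "gripper_width": finger opening in m.
Only numpy, scipy, OpenCV 4.12 (cv2) and the standard library are available. Lean on these libraries where they do the work, as an engineer would, in place of code of your own. Each camera call takes 0.05 s, during which the arm holds its last target. There are 200 camera calls.

## Task

Take the three conical spring washers from the rack and stack them on the sloping arbor with faces alternating: the first with its wide rim against the seat, the second crown to crown with the first, the third rim to rim with the second. When all three are on, press the pack home against the seat with about 10 N, never over 25 N, and let go. Leave the plain straight-sided ring in the rack, and leave everything else where it is.

Things in the scene. Friction and masses are not known exactly. Their poses are not given: they have to be found in the camera images.
- cone0_mid (a point): steel cone washer, one of three alike: 56 mm outside, 24 mm hole, 12 mm thick from rim face to crown face, 0.1 kg. Wide end: straight-sided rim 5 mm deep, open dish 44 mm wide; it tapers to a flat crown face 36 mm across. Stands on edge in a rack slot, centre 48 mm up, axis along the row. Point on its axis, half-way through; y axis points from rim to crown
- cone0_crown (a point): centre of the narrow crown face of washer cone0, 6 mm along its axis from its mid point; tells which way it faces
- cone1_mid (a point): steel cone washer, one of three alike: 56 mm outside, 24 mm hole, 12 mm thick from rim face to crown face, 0.1 kg. Wide end: straight-sided rim 5 mm deep, open dish 44 mm wide; it tapers to a flat crown face 36 mm across. Stands on edge in a rack slot, centre 48 mm up, axis along the row. Point on its axis, half-way through; y axis points from rim to crown
- cone1_crown (a point): centre of the narrow crown face of washer cone1, 6 mm along its axis from its mid point; tells which way it faces
- cone2_mid (a point): steel cone washer, one of three alike: 56 mm outside, 24 mm hole, 12 mm thick from rim face to crown face, 0.1 kg. Wide end: straight-sided rim 5 mm deep, open dish 44 mm wide; it tapers to a flat crown face 36 mm across. Stands on edge in a rack slot, centre 48 mm up, axis along the row. Point on its axis, half-way through; y axis points from rim to crown
- cone2_crown (a point): centre of the narrow crown face of washer cone2, 6 mm along its axis from its mid point; tells which way it faces
- seat_face (a point): centre of the face of the seat, a dark steel shoulder disc (48 mm across) round the arbor, 95 mm above the table, on a very stiff spring (10 N per mm, 4 mm at most). z axis: along the arbor to its free tip, rising 30 degrees above level, away from the robot; y axis level. Finished pack: washer mid points 6, 18 and 30 mm from this face along the arbor
- arbor_tip (a point): free end of the arbor, a steel rod of 20 mm diameter, 75 mm beyond the seat face, the last 16 mm tapering to 12 mm: a washer has 2 mm of play all round. Its grey stand has a base plate 150 x 110 x 18 mm under it and, behind the seat, a block 34 mm wide up to 68 mm high
- rack_mid (a point): centre of the wooden rack, at the standing washers' centre height (48 mm). Base 60 x 156 x 8 mm; four slots 14 mm wide, 34 mm apart along its y axis, between fins 24 mm wide (across the row), 3 mm thick, up to 46 mm high; washers rest on two rods 26 mm apart. The washers' edges on both sides of the row are free to be gripped across the diameter from above
- spacer_mid (a point): plain steel spacer ring: same 56 mm outside diameter, 24 mm hole and 12 mm thickness as the cone washers but straight-sided (both faces flat and alike). Stands in one of the rack's four slots. Not part of the pack. Point at its centre; the y axis is the ring's axis
- round_mould_c (a point): round two-part plaster mould with a black rubber band, 112 mm diameter, 95 mm tall; point at its centre
- half_mould_c (a point): rectangular plaster half mould 120 x 90 x 40 mm with a round mark on top; point at its centre
- jar_c (a point): small jar with steel cap, 48 mm diameter, 60 mm tall; point at its centre
- bat_c (a point): flat round plaster bat 100 mm diameter, 20 mm thick; point at its centre
- brush_c (a point): flat brush lying on the table; point near its middle
- scraper_c (a point): flat metal scraper with handle lying on the table; point near its middle
Things that resemble listed ones, but are neither listed nor needed, are in the scene too. Leave any green, purple or turquoise look-alike of the part that bears cone2_mid alone.

How it is judged (in metres and radians):
On the way, in this order (a step that is already met when the one before it is completed fails the run):
1. the first washer sits on the arbor, rim against the seat (((z of cone0_mid in the frame of seat_face between 0.003 and 0.009 m and z of cone0_crown in the frame of seat_face between 0.0085 and 0.0155 m and distance between cone0_mid and seat_face below 0.0115 m) or (z of cone1_mid in the frame of seat_face between 0.003 and 0.009 m and z of cone1_crown in the frame of seat_face between 0.0085 and 0.0155 m and distance between cone1_mid and seat_face below 0.0115 m) or (z of cone2_mid in the frame of seat_face between 0.003 and 0.009 m and z of cone2_crown in the frame of seat_face between 0.0085 and 0.0155 m and distance between cone2_mid and seat_face below 0.0115 m))), for 0.1 s.
2. the second washer sits crown to crown on the first (((z of cone0_mid in the frame of seat_face between 0.003 and 0.009 m and z of cone0_crown in the frame of seat_face between 0.0085 and 0.0155 m and distance between cone0_mid and seat_face below 0.0115 m) or (z of cone1_mid in the frame of seat_face between 0.003 and 0.009 m and z of cone1_crown in the frame of seat_face between 0.0085 and 0.0155 m and distance between cone1_mid and seat_face below 0.0115 m) or (z of cone2_mid in the frame of seat_face between 0.003 and 0.009 m and z of cone2_crown in the frame of seat_face between 0.0085 and 0.0155 m and distance between cone2_mid and seat_face below 0.0115 m)) and ((z of cone0_mid in the frame of seat_face between 0.015 and 0.021 m and z of cone0_crown in the frame of seat_face between 0.0085 and 0.0155 m and distance between cone0_mid and seat_face below 0.0225 m) or (z of cone1_mid in the frame of seat_face between 0.015 and 0.021 m and z of cone1_crown in the frame of seat_face between 0.0085 and 0.0155 m and distance between cone1_mid and seat_face below 0.0225 m) or (z of cone2_mid in the frame of seat_face between 0.015 and 0.021 m and z of cone2_crown in the frame of seat_face between 0.0085 and 0.0155 m and distance between cone2_mid and seat_face below 0.0225 m))), for 0.1 s.
3. all three are on, the third rim to rim with the second, and the pack is pressed against the seat with more than 6 N (all of step 2 and ((z of cone0_mid in the frame of seat_face between 0.027 and 0.033 m and z of cone0_crown in the frame of seat_face between 0.0325 and 0.0395 m and distance between cone0_mid and seat_face below 0.034 m) or (z of cone1_mid in the frame of seat_face between 0.027 and 0.033 m and z of cone1_crown in the frame of seat_face between 0.0325 and 0.0395 m and distance between cone1_mid and seat_face below 0.034 m) or (z of cone2_mid in the frame of seat_face between 0.027 and 0.033 m and z of cone2_crown in the frame of seat_face between 0.0325 and 0.0395 m and distance between cone2_mid and seat_face below 0.034 m)) and contact force between seat and anything else above 6 N), for 0.1 s.
At the end, for the whole second after the job is handed in: All three cone washers on the arbor, rim to seat, crown to crown, rim to rim: mid points 6, 18, 30 mm (within 3) and crowns 12, 12, 36 mm (within 3.5) along the arbor from the seat face, mids within 11.5, 22.5, 34 mm of its centre; released, slower than 0.02 m/s. Any washer may take any place (all of step 2 and ((z of cone0_mid in the frame of seat_face between 0.027 and 0.033 m and z of cone0_crown in the frame of seat_face between 0.0325 and 0.0395 m and distance between cone0_mid and seat_face below 0.034 m) or (z of cone1_mid in the frame of seat_face between 0.027 and 0.033 m and z of cone1_crown in the frame of seat_face between 0.0325 and 0.0395 m and distance between cone1_mid and seat_face below 0.034 m) or (z of cone2_mid in the frame of seat_face between 0.027 and 0.033 m and z of cone2_crown in the frame of seat_face between 0.0325 and 0.0395 m and distance between cone2_mid and seat_face below 0.034 m)) and linear speed of each of cone0, cone1, cone2 below 0.02 m/s and contact force between the fingers and cone0 below 0.1 N and contact force between the fingers and cone1 below 0.1 N and contact force between the fingers and cone2 below 0.1 N); the robot touches nothing.
It fails at once if the seat is pressed with more than 25 N (contact force between seat and anything else above 25 N).
It fails at once if the plain spacer ring is taken or moved by more than 20 mm (distance of spacer_mid from where it was at the start of the episode above 0.02 m).
It fails at once if a bystander is moved by more than 30 mm (distance of any of round_mould_c, half_mould_c, jar_c, bat_c, brush_c, scraper_c from where it was at the start of the episode above 0.03 m).
It also fails if it takes over 72 s, if anything falls off the work surface, if the arm or the gripper's body presses on something with over 40 N, if the wrist force passes 120 N, or if a joint passes its speed limit or range.

## Working session

There is one attempt and no reset: what is moved stays moved. The work goes in short steps, Python scripts to look and compute and a shell command to move; the robot and the scene stay as the last step left them, time stands still between calls to the robot, and variables do not carry over. Pictures are saved under pics/ and viewed, about 8 in all and at most 12, crops included, and the job is handed in when it is done.

```bash
mkdir -p pics
cat > h.py <<'E'
import numpy as np, cv2
from plant import r
from scipy.spatial.transform import Rotation as R
def cam(n):
    i=r.camera_info(n); f=200/np.tan(np.radians(i["fovy"])/2)
    return np.array([[f,0,i["cx"]],[0,f,i["cy"]],[0,0,1]]),np.array(i["dist_coeffs"],float),np.array(i["camera_from_world"])
def cloud(n,d):
    K,D,T=cam(n); v,u=np.mgrid[0:400,0:640]
    p=cv2.undistortPointsIter(np.stack([u,v],-1).reshape(-1,1,2).astype(float),K,D,None,None,(3,50,1e-9)).reshape(400,640,2)
    c=np.concatenate([p*d[...,None],d[...,None]],-1)
    W=(c-T[:3,3])@T[:3,:3]
    W[d==0]=np.nan
    return W
def proj(n,P):
    K,D,T=cam(n); rv=cv2.Rodrigues(T[:3,:3])[0]
    return cv2.projectPoints(np.array(P,float).reshape(-1,1,3),rv,T[:3,3],K,D)[0].reshape(-1,2)
E
python3 - <<'E'
from h import *
for n in ("side","top"):
    im,d=r.capture(n); cv2.imwrite(f"pics/{n}0.png",im); np.savez(f"{n}0.npz",im=im,d=d)
    W=cloud(n,d)
    K,D,T=cam(n); print(n,K[0,0],D,"campos",(-T[:3,:3].T@T[:3,3]).round(3))
    for q in ("cone0_mid","spacer_mid","rack_mid","seat_face","arbor_tip"):
        for m in r.masks_of(q,n)[:6]:
            px=m["pixels"]; print(n,q,round(m["score"],2),np.array(m["rect"]).round(),np.nanmedian(W[px],0).round(3),np.nanmin(W[px],0).round(3),np.nanmax(W[px],0).round(3))
print(r.get_state())
E
```

```text
side 465.3163646665199 [-0.00119268  0.          0.          0.          0.        ] campos [0.007 0.851 0.78 ]
side cone0_mid 0.48 [337. 202. 363. 223.] [ 0.567 -0.086  0.06 ] [ 0.543 -0.151 -0.002] [ 0.621 -0.077  0.075]
side spacer_mid 0.7 [347. 200. 363. 211.] [ 0.569 -0.121  0.064] [ 0.546 -0.153  0.034] [ 0.608 -0.093  0.076]
side rack_mid 0.93 [335. 202. 376. 230.] [ 0.564 -0.088  0.008] [ 0.537 -0.234 -0.003] [ 0.6   -0.057  0.049]
side seat_face 0.65 [293. 226. 316. 244.] [0.569 0.128 0.096] [ 0.552 -0.004 -0.   ] [0.656 0.143 0.115]
side arbor_tip 0.97 [275. 207. 346. 288.] [0.55  0.13  0.019] [ 0.479 -0.047 -0.005] [0.79  0.177 0.137]
side arbor_tip 0.29 [186. 329. 234. 376.] [0.551 0.467 0.019] [ 0.506  0.398 -0.004] [0.606 0.512 0.024]
top 405.9112502863386 [-0.07836325  0.          0.          0.          0.        ] campos [0.474 0.031 1.245]
top rack_mid 0.85 [343. 195. 397. 220.] [ 0.576 -0.14   0.008] [ 0.538 -0.214 -0.003] [ 0.619 -0.057  0.076]
top seat_face 0.55 [278. 199. 293. 213.] [0.572 0.119 0.1  ] [0.551 0.097 0.018] [0.593 0.143 0.118]
top arbor_tip 0.74 [270. 174. 307. 236.] [0.554 0.117 0.018] [ 0.48   0.063 -0.007] [0.649 0.176 0.14 ]
{'time_s': 0.6, 'joints': array([-5.43125484e+01,  2.05457757e+01,  6.79407893e-01, -9.69450064e-04,
       -7.01377280e+01, -1.65057880e+01]), 'qd': array([-0.03771471,  0.08601527,  0.11042833,  0.01357779, -0.0246026 ,
       -0.05587806]), 'joint_torque': array([ 8.96178353e-04, -5.81991220e+01,  2.93179822e+01,  6.99957490e+00,
        1.23986675e-02, -2.02919000e-05]), 'tcp_pos': array([ 0.22172703, -0.63748124,  0.22654538]), 'eef_rot': array([ 93.95585849,  89.99580397, 113.13719267]), 'contact_force': array([ 0.01010363, -0.3753529 ,  0.16856341]), 'moment': array([-0.04786189, -0.05127633,  0.02438551]), 'gripper_width': 0.08806927232120983}
```

Run:
```python
import cv2,numpy as np
s=cv2.imread("pics/side0.png");t=cv2.imread("pics/top0.png")
a=cv2.resize(s,(400,250),interpolation=3);b=cv2.resize(t,(400,250),interpolation=3)
c=cv2.resize(s[190:240,325:391],(400,303),interpolation=2);d=cv2.resize(t[175:240,330:416],(400,303),interpolation=2)
cv2.imwrite("pics/v1.png",np.vstack([np.hstack([a,b]),np.hstack([c,d])]))
```

```text
(no output)
```

View pics/v1.png

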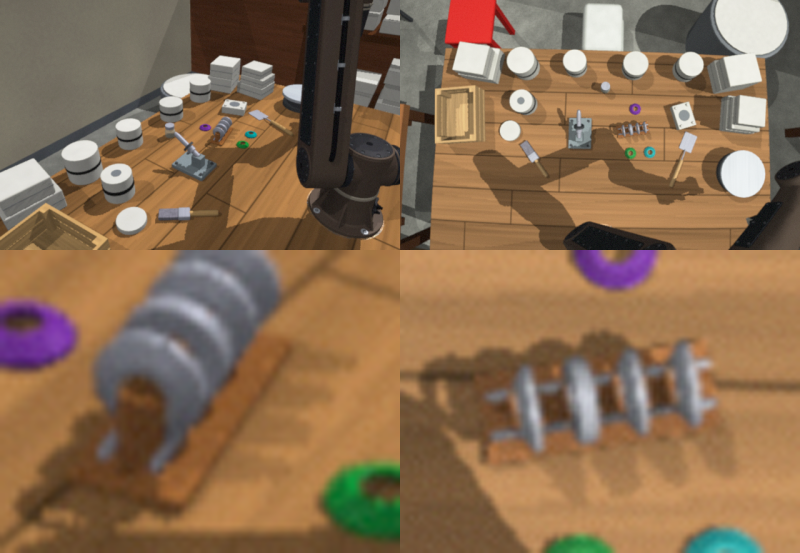

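```bash
cat > m1.py <<'E'
from h import *
C={}
for n in ("side","top"):
    z=np.load(f"{n}0.npz"); W=cloud(n,z["d"]); C[n]=W
    P=W.reshape(-1,3); P=P[np.isfinite(P).all(1)]
    near=P[(abs(P[:,0]-.58)<.08)&(abs(P[:,1]+.135)<.12)]
    print(n,"table z",np.median(P[(abs(P[:,0]-.5)<.03)&(abs(P[:,1])<.03),2]))
    s=near[(near[:,2]>.056)&(near[:,2]<.085)]
    c=s[:,:2].mean(0);u=np.linalg.svd(s[:,:2]-c)[2][0]; print("washers axis",u,c,len(s))
    b=near[(near[:,2]>.0045)&(near[:,2]<.012)]
    print("base rect",cv2.minAreaRect(b[:,:2].astype(np.float32)),len(b))
    q=P[(abs(P[:,0]-.56)<.13)&(abs(P[:,1]-.12)<.1)]
    b=q[(q[:,2]>.013)&(q[:,2]<.023)]
    print("stand rect",cv2.minAreaRect(b[:,:2].astype(np.float32)),len(b))
    for lo in np.arange(.07,.145,.01):
        k=q[(q[:,2]>lo)&(q[:,2]<=lo+.01)]
        if len(k): print(round(lo,3),len(k),k.mean(0).round(4),k.min(0).round(3),k.max(0).round(3))
E
python3 m1.py
```

```text
side table z -0.00017318908251319953
washers axis [-0.18132782  0.98342271] [ 0.57703061 -0.13497865] 400
base rect ((0.5695669054985046, -0.1316685825586319), (0.13903450965881348, 0.14737889170646667), 36.265316009521484) 308
stand rect ((0.554582953453064, 0.11969107389450073), (0.15245407819747925, 0.1127181276679039), 1.5223509073257446) 1290
0.07 70 [0.5449 0.1238 0.0759] [0.52  0.107 0.07 ] [0.586 0.139 0.08 ]
0.08 66 [0.56   0.1266 0.085 ] [0.54  0.111 0.08 ] [0.587 0.142 0.09 ]
0.09 89 [0.5681 0.1252 0.0954] [0.552 0.105 0.09 ] [0.601 0.143 0.1  ]
0.1 90 [0.5855 0.1245 0.1054] [0.564 0.1   0.1  ] [0.616 0.139 0.11 ]
0.11 89 [0.5973 0.1232 0.1142] [0.564 0.107 0.11 ] [0.633 0.134 0.12 ]
0.12 62 [0.6257 0.123  0.125 ] [0.608 0.114 0.12 ] [0.648 0.13  0.13 ]
0.13 30 [0.6392 0.1216 0.1334] [0.629 0.114 0.13 ] [0.649 0.127 0.137]
top table z -0.0009948198404212771
washers axis [-0.17589464  0.984409  ] [ 0.57877215 -0.13628766] 294
base rect ((0.579601526260376, -0.12636476755142212), (0.15628056228160858, 0.2209242880344391), 0.036809004843235016) 401
stand rect ((0.554711103439331, 0.12076784670352936), (0.14946237206459045, 0.11022739857435226), 0.5193583965301514) 1256
0.07 43 [0.5417 0.1205 0.0751] [0.515 0.106 0.07 ] [0.593 0.137 0.08 ]
0.08 44 [0.5613 0.1195 0.0849] [0.541 0.101 0.08 ] [0.593 0.141 0.09 ]
0.09 64 [0.5691 0.1198 0.095 ] [0.551 0.097 0.09 ] [0.588 0.143 0.1  ]
0.1 86 [0.582  0.1188 0.1056] [0.564 0.1   0.1  ] [0.613 0.142 0.11 ]
0.11 77 [0.5922 0.1203 0.114 ] [0.564 0.107 0.11 ] [0.625 0.133 0.12 ]
0.12 50 [0.6251 0.1207 0.1248] [0.611 0.111 0.12 ] [0.652 0.131 0.13 ]
0.13 39 [0.6384 0.1211 0.1335] [0.626 0.114 0.13 ] [0.649 0.128 0.14 ]
```

```bash
cat > fit.py <<'E'
from h import *
from scipy.optimize import least_squares
def segd(P,poly):
    A=np.array(poly,float);B=np.roll(A,-1,0);D=B-A
    t=np.clip(((P[:,None]-A)*D).sum(-1)/(D*D).sum(-1),0,1)
    return np.linalg.norm(P[:,None]-A-t[...,None]*D,axis=-1).min(1)
CONE=np.array([(-6,22),(-6,28),(-1,28),(6,18),(6,12),(2,12)])*1e-3
RING=np.array([(-6,12),(-6,28),(6,28),(6,12)])*1e-3
M={"crown+":CONE,"crown-":CONE*[-1,1],"ring":RING}
def load(n,t="0"):
    W=cloud(n,np.load(f"{n}{t}.npz")["d"]).reshape(-1,3); return W[np.isfinite(W).all(1)]
def cyl(P,c,a):
    q=P-c; s=q@a; return np.stack([s,np.linalg.norm(q-s[:,None]*a,axis=1)],1)
def fitrack(P,slots=4):
    x=np.array([.579,-.136,.177,0]) # x,y,yaw(row axis=(-sin,cos)),dz
    for it in range(3):
        a=np.array([-np.sin(x[2]),np.cos(x[2]),0])
        q=P-[x[0],x[1],.048+x[3]]; s=q@a; l=q@np.cross(a,[0,0,1])
        k=(q[:,2]>.006)&(abs(l)<.04); 
        best=[]
        for c in (-51,-17,17,51):
            g=k&(abs(s-c/1e3)<.0125); Q=P[g]
            o={}
            for h in M:
                f=lambda p:segd(cyl(Q,np.array([x[0],x[1],.048+x[3]])+a*(c/1e3+p[0])+np.array([0,0,p[1]]),a),M[h])
                rr=least_squares(f,[0,0],loss="soft_l1",f_scale=.002,bounds=([-.004,-.004],[.004,.004]));o[h]=(rr.cost*1e6/len(Q),rr.x*1e3,len(Q))
            h=min(o,key=lambda h:o[h][0]); best.append((c,h,Q,o))
        def f(p):
            a=np.array([-np.sin(p[2]),np.cos(p[2]),0])
            return np.concatenate([segd(cyl(Q,np.array([p[0],p[1],.048+p[3]])+a*c/1e3,a),M[h]) for c,h,Q,o in best])
        x=least_squares(f,x,loss="soft_l1",f_scale=.002).x
    return x,best
def fitarbor(P):
    x=np.array([.572,.12,0,.095])
    for it in range(3):
        def ax(p): return np.array([np.cos(p[2])*np.cos(np.pi/6),np.sin(p[2])*np.cos(np.pi/6),.5]),np.array([p[0],p[1],p[3]])
        a,c=ax(x); S=cyl(P,c,a); Q=P[(S[:,0]>-.003)&(S[:,0]<.08)&(S[:,1]<.028)&((S[:,0]>.006)|(S[:,1]>.009))]
        poly=np.array([(-4,24),(0,24),(0,10),(59,10),(75,6),(75,0),(40,-5),(-4,-5)])/1e3
        rr=least_squares(lambda p:segd(cyl(Q,ax(p)[1],ax(p)[0]),poly),x,loss="soft_l1",f_scale=.002);x=rr.x
    return x,rr.cost*1e6/len(Q),len(Q)
if __name__=="__main__":
    for n in ("side","top"):
        P=load(n); x,b=fitrack(P); print(n,"rack",x.round(4),"yaw",np.degrees(x[2]).round(2))
        for c,h,Q,o in b: print(c,h,{k:(round(v[0],3),v[1].round(1),v[2]) for k,v in o.items()})
        x,c,m=fitarbor(P); print("arbor",x.round(4),np.degrees(x[2]).round(2),c,m)
E
python3 fit.py
```

```text
side rack [ 5.798e-01 -1.384e-01  1.649e-01  2.000e-04] yaw 9.45
-51 crown+ {'crown+': (np.float64(1.25), array([0.6, 0.1]), 99), 'crown-': (np.float64(2.479), array([-0.4, -1.1]), 99), 'ring': (np.float64(1.924), array([-1.4, -1.5]), 99)}
-17 crown+ {'crown+': (np.float64(1.201), array([ 1.3, -0.7]), 96), 'crown-': (np.float64(1.945), array([-1.3, -1.9]), 96), 'ring': (np.float64(1.498), array([-2.6, -1.4]), 96)}
17 ring {'crown+': (np.float64(1.446), array([0.7, 1.9]), 107), 'crown-': (np.float64(1.938), array([-1.5, -0.6]), 107), 'ring': (np.float64(0.893), array([-2. , -0.9]), 107)}
51 crown+ {'crown+': (np.float64(1.048), array([0.5, 0.7]), 116), 'crown-': (np.float64(2.366), array([-0.4, -1.9]), 116), 'ring': (np.float64(1.419), array([-1., -2.]), 116)}
arbor [0.5848 0.1181 0.0009 0.0944] 0.05 1.0024424961727616 246
top rack [ 0.5792 -0.1359  0.1852 -0.0007] yaw 10.61
-51 crown+ {'crown+': (np.float64(0.709), array([-0.2,  0.7]), 76), 'crown-': (np.float64(1.782), array([-3., -0.]), 76), 'ring': (np.float64(1.286), array([-2.4, -0.6]), 76)}
-17 crown+ {'crown+': (np.float64(0.712), array([ 0.4, -0.3]), 76), 'crown-': (np.float64(1.779), array([-2.8, -1.2]), 76), 'ring': (np.float64(0.965), array([-2.1, -1.1]), 76)}
17 ring {'crown+': (np.float64(1.175), array([1.3, 0.9]), 85), 'crown-': (np.float64(1.374), array([-3.2,  0.8]), 85), 'ring': (np.float64(0.913), array([-1.7, -0.9]), 85)}
51 crown+ {'crown+': (np.float64(0.62), array([0.3, 0.1]), 70), 'crown-': (np.float64(1.661), array([-2.6, -0.8]), 70), 'ring': (np.float64(0.878), array([-2. , -0.8]), 70)}
arbor [0.5845 0.1207 0.0137 0.0941] 0.78 0.8703224679819822 244
```

Run:
```python
from fit import *
a=np.array([-np.sin(.175),np.cos(.175),0]);l0=np.cross(a,[0,0,1])
for n,c0 in(("top",[.5792,-.1359,0]),("side",[.5798,-.1384,0])):
    P=load(n);q=P-c0;s=q@a*1e3;l=q@l0*1e3
    for c in(-51,-17,17,51):
        print(n,c,[(i,round(float(np.max(rad)),1),len(rad)) if len(rad:=np.hypot(l,q[:,2]*1e3-48)[(abs(s-c-i)<=1)&(q[:,2]>.05)&(abs(l)<35)]) else None for i in range(-8,11,2)])
t=cv2.imread("pics/top0.png")[190:225,335:405];s=cv2.imread("pics/side0.png")[195:235,330:380]
cv2.imwrite("pics/v2.png",np.hstack([cv2.resize(s,(400,320),interpolation=2),cv2.resize(t,(400,320),interpolation=2)]))
st=r.get_state();print(R.from_euler("xyz",st["eef_rot"],degrees=True).as_matrix().round(3))
```

```text
top -51 [None, (-6, 27.8, 3), (-4, 29.3, 10), (-2, 31.0, 17), (0, 29.2, 15), (2, 29.7, 17), (4, 24.1, 11), (6, 20.3, 9), (8, 2.6, 1), None]
top -17 [None, (-6, 28.1, 4), (-4, 28.3, 12), (-2, 30.5, 11), (0, 28.5, 15), (2, 27.7, 17), (4, 23.7, 14), (6, 19.0, 8), None, None]
top 17 [(-8, 25.8, 6), (-6, 31.0, 10), (-4, 30.3, 15), (-2, 27.7, 10), (0, 29.9, 12), (2, 29.3, 15), (4, 29.3, 20), None, None, None]
top 51 [None, (-6, 27.3, 1), (-4, 28.8, 9), (-2, 29.9, 15), (0, 28.8, 14), (2, 27.4, 13), (4, 27.2, 11), (6, 23.3, 10), None, None]
side -51 [(-8, 25.0, 1), (-6, 26.9, 3), (-4, 28.2, 7), (-2, 29.2, 15), (0, 30.5, 16), (2, 31.0, 28), (4, 28.0, 17), (6, 30.7, 11), (8, 20.8, 7), (10, 18.5, 1)]
side -17 [(-8, 25.2, 1), (-6, 28.5, 4), (-4, 28.3, 8), (-2, 28.8, 10), (0, 28.5, 18), (2, 28.1, 32), (4, 29.6, 18), (6, 26.1, 9), (8, 22.9, 4), None]
side 17 [(-8, 27.1, 6), (-6, 27.5, 5), (-4, 28.7, 8), (-2, 28.8, 6), (0, 28.8, 12), (2, 29.8, 27), (4, 28.8, 31), (6, 28.9, 16), (8, 27.7, 4), None]
side 51 [(-8, 26.2, 2), (-6, 27.5, 4), (-4, 28.8, 10), (-2, 28.6, 10), (0, 29.2, 24), (2, 28.2, 27), (4, 25.5, 24), (6, 24.6, 20), (8, 20.1, 6), (10, 22.7, 4)]
[[-0.    -0.329  0.944]
 [ 0.     0.944  0.329]
 [-1.     0.    -0.   ]]
```

View pics/v2.png

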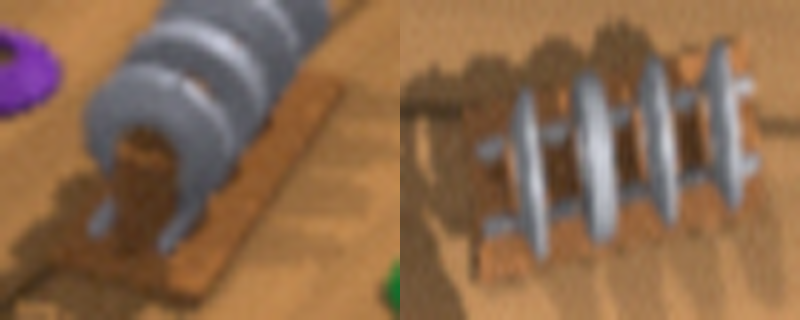

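```bash
cat >> h.py <<'E'
ROW=np.array([.5795,-.137,.048]);TH=np.radians(10)
RA=np.array([-np.sin(TH),np.cos(TH),0])
SEAT=np.array([.5846,.1195,.0945]);YA=np.radians(.4)
AR=np.array([np.cos(YA)*np.cos(np.pi/6),np.sin(YA)*np.cos(np.pi/6),.5])
def frame(x,z): return np.stack([x,np.cross(z,x),z],1)
DOWN=frame(np.array([0,0,-1.]),RA)
TX=np.array([.5*np.cos(YA),.5*np.sin(YA),-np.sqrt(.75)])
UP=frame(TX,AR); DN=frame(TX,-AR)
def plan(g,Rt):
    """g: target grasp point. Shift first (in present axes, so that the grasp point ends at g after the turn), then turn"""
    s=r.get_state(); Rc=R.from_euler("xyz",s["eef_rot"],degrees=True).as_matrix()
    tcp=np.asarray(g)+Rt[:,0]*r.hold_point_z
    rv=R.from_matrix(Rc.T@Rt).as_rotvec()
    print("t",round(s["time_s"],1),"j",s["joints"].round(0),"F",s["contact_force"].round(1),"w",round(s["gripper_width"],4))
    print("grasp now",(s["tcp_pos"]-Rc[:,0]*r.hold_point_z).round(4))
    print("turn",rv.round(4),"rows>=",int(np.ceil(np.linalg.norm(rv)/.145)),"shift cm before turn",(Rc.T@(tcp-s["tcp_pos"])*100).round(2),"after turn",(Rt.T@(tcp-s["tcp_pos"])*100).round(2))
E
python3 -c "
from h import *
plan(ROW+RA*.051+[0,0,.12],DOWN)"
```

```text
t 0.6 j [-54.  21.   1.  -0. -70. -17.] F [ 0.  -0.4  0.2] w 0.0881
grasp now [ 0.2217 -0.6375  0.2453]
turn [-1.4106e+00  0.0000e+00 -1.0000e-04] rows>= 10 shift cm before turn [ 7.74 40.55 51.05] after turn [  7.73 -43.92  48.18]
```

```bash
python3 -m creep '[[0,0,0,0,1.45,1.82,100],[0,0,0,0,2.9,3.65,100],[0,0,0,0,2.9,3.65,100],[0,0,0,0,2.9,3.65,100],[0,0,0,0,2.9,3.65,100],[0,0,0,0,2.9,3.65,100],[0,0,0,0,2.9,3.65,100],[0,0,0,0,2.9,3.65,100]]' 30
python3 -m creep '[[0,0,0,0,2.9,3.65,100],[0,0,0,0,2.9,3.65,100],[0,0,0,0,2.9,3.65,100],[0,0,0,0,2.9,3.65,100],[0,0,0,0,2.9,3.65,100],[0,0,0,0,2.9,3.65,100],[0,0,0,0,1.45,1.82,100]]'
python3 -m creep '[[-0.14,0,0,0,0,0,100],[-0.14,0,0,0,0,0,100],[-0.14,0,0,0,0,0,100],[-0.14,0,0,0,0,0,100],[-0.14,0,0,0,0,0,100],[-0.14,0,0,0,0,0,100],[-0.14,0,0,0,0,0,100],[-0.14,0,0,0,0,0,100]]'
python3 -m creep '[[-0.14,0,0,0,0,0,100],[-0.14,0,0,0,0,0,100],[-0.01,0,0,0,0,0,100],[0,0,0,0,0,0,100]]'
python3 -c "
from h import *
plan(ROW+RA*.051+[0,0,.0],DOWN)"
```

```text
time_s: 1.4
tcp_pos: [0.4096, -0.3405, 0.227]
eef_rot: [-39.8, 89.9, -20.6]
contact_force: [1.2, -0.5, 0.5]
gripper_width: 0.0875
time_s: 2.1
tcp_pos: [0.5725, -0.0832, 0.2266]
eef_rot: [-4.4, 90.0, 14.9]
contact_force: [-0.3, -1.0, -0.2]
gripper_width: 0.0878
time_s: 2.9
tcp_pos: [0.5709, -0.0862, 0.2267]
eef_rot: [-73.7, 90.0, 10.0]
contact_force: [0.1, -0.4, 0.4]
gripper_width: 0.0877
time_s: 3.3
tcp_pos: [0.5709, -0.0862, 0.2267]
eef_rot: [-84.6, 90.0, 15.2]
contact_force: [-1.0, 0.2, 0.4]
gripper_width: 0.0877
t 3.3 j [ 11.  11. -12.  -0. -67.  -1.] F [-1.   0.2  0.4] w 0.0877
grasp now [ 0.5709 -0.0862  0.2455]
turn [-0.0041  0.      0.0002] rows>= 1 shift cm before turn [19.75  0.04 -0.05] after turn [19.75  0.03 -0.05]
```

```bash
python3 -m creep '[[0,0,0,3,0,0,100],[0,0,0,4,0,0,100],[0,0,0,4,0,0,100],[0,0,0,4,0,0,100],[0,0,0,2.5,0,0,100],[0,0,0,1.5,0,0,100],[0,0,0,0.75,0,0,100],[0,0,0,0,0,0,100]]' 30
python3 - <<'E'
from h import *
plan(ROW+RA*.051,DOWN)
for n in("side","top"):
    im,d=r.capture(n);np.savez(f"{n}1.npz",im=im,d=d)
    p=proj(n,[ROW+RA*.051])[0].astype(int);print(p)
    c=im[p[1]-32:p[1]+32,p[0]-40:p[0]+40]; cv2.imwrite(f"pics/c_{n}.png",cv2.resize(c,(400,320),interpolation=2))
cv2.imwrite("pics/v3.png",np.hstack([cv2.imread("pics/c_side.png"),cv2.imread("pics/c_top.png")]))
E
```

```text
time_s: 4.1
tcp_pos: [0.5704, -0.0863, 0.0283]
eef_rot: [90.8, 89.9, -169.3]
contact_force: [0.3, 0.3, 0.6]
gripper_width: 0.088
t 4.1 j [ 11.  23. -25.  -0. -42.  -1.] F [0.3 0.3 0.6] w 0.088
grasp now [ 0.5705 -0.0863  0.0471]
turn [-0.0025 -0.     -0.0017] rows>= 1 shift cm before turn [-0.09 -0.01 -0.05] after turn [-0.09 -0.01 -0.05]
[348 212]
[356 208]
```

View pics/v3.png

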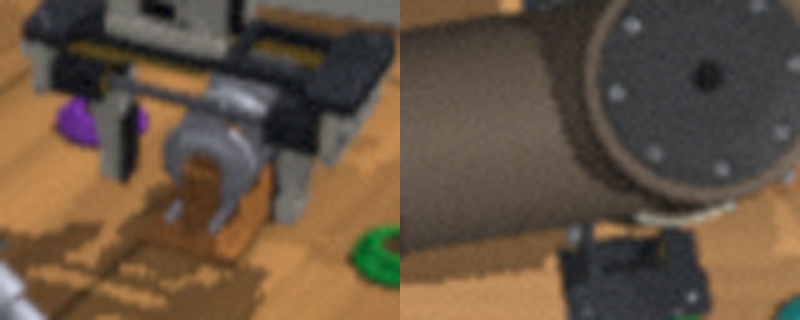

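The side crop shows the open fingers straddling the nearest washer, with its centre near side pixel (348,212). Next I grip and lift.

```bash
python3 -m creep '[[0,0,0,0,0,0,50],[0,0,0,0,0,0,50],[0,0,0,0,0,0,50],[0,0,0,0,0,0,50],[0,0,0,0,0,0,50],[0,0,0,0,0,0,50]]' 30
python3 -m creep '[[0,0,0,-1,0,0,50],[0,0,0,-2,0,0,50],[0,0,0,-4,0,0,50],[0,0,0,-4,0,0,50],[0,0,0,-4,0,0,50],[0,0,0,-2,0,0,50],[0,0,0,0,0,0,50]]'
python3 -c "
from h import *
plan(SEAT+AR*.11,UP)"
```

```text
time_s: 4.8
tcp_pos: [0.5708, -0.0863, 0.0293]
eef_rot: [121.7, 90.0, -138.3]
contact_force: [-1.0, -0.7, 3.1]
gripper_width: 0.0548
time_s: 5.5
tcp_pos: [0.5728, -0.0861, 0.2036]
eef_rot: [-95.4, 89.6, 4.6]
contact_force: [0.2, -0.2, -0.9]
gripper_width: 0.0545
t 5.5 j [ 11.  12. -14.   0. -63.  -1.] F [ 0.2 -0.2 -0.9] w 0.0545
grasp now [ 0.5727 -0.0861  0.2224]
turn [ 1.695  -0.3779 -0.448 ] rows>= 13 shift cm before turn [  7.14 -15.    18.3 ] after turn [11.99 20.55  6.69]
```

```bash
python3 -m creep '[[0,0,0,0,-1.3,1.6,50],[0,0,0,0,-2.5,3.05,50],[0,0,0,0,-2.5,3.05,50],[0,0,0,0,-2.5,3.05,50],[0,0,0,0,-2.5,3.05,50],[0,0,0,0,-2.5,3.05,50],[0,0,0,0,-1.2,1.45,50]]'
python3 -m creep '[[0.13,-0.029,-0.0345,0,0,0,50],[0.13,-0.029,-0.0345,0,0,0,50],[0.13,-0.029,-0.0345,0,0,0,50],[0.13,-0.029,-0.0345,0,0,0,50],[0.13,-0.029,-0.0345,0,0,0,50],[0.13,-0.029,-0.0345,0,0,0,50],[0.13,-0.029,-0.0345,0,0,0,50]]'
python3 -m creep '[[0.13,-0.029,-0.0345,0,0,0,50],[0.13,-0.029,-0.0345,0,0,0,50],[0.13,-0.029,-0.0345,0,0,0,50],[0.13,-0.029,-0.0345,0,0,0,50],[0.13,-0.029,-0.0345,0,0,0,50],[0.13,-0.029,-0.0345,0,0,0,50],[0,0,0,0,0,0,50]]'
python3 -c "
from h import *
plan(SEAT+AR*.11,UP)"
```

```text
time_s: 6.2
tcp_pos: [0.6875, 0.1234, 0.1969]
eef_rot: [96.2, 89.9, -163.7]
contact_force: [0.1, -0.3, -1.5]
gripper_width: 0.0551
time_s: 6.9
tcp_pos: [0.6864, 0.1199, 0.1981]
eef_rot: [-23.4, 72.5, 23.7]
contact_force: [0.1, -0.1, -0.6]
gripper_width: 0.0545
time_s: 7.6
tcp_pos: [0.6874, 0.1155, 0.1985]
eef_rot: [-4.7, 62.0, 2.5]
contact_force: [-0.8, -1.1, -1.0]
gripper_width: 0.0546
t 7.6 j [  29.    9.  -37.   35.  -22. -143.] F [-0.8 -1.1 -1. ] w 0.0546
grasp now [0.6786 0.1151 0.2151]
turn [ 0.1132 -0.0335 -0.019 ] rows>= 1 shift cm before turn [ 5.86  0.7  -2.84] after turn [ 5.75  0.47 -3.1 ]
```

```bash
python3 -m creep '[[0.057,-0.017,-0.01,0,0,0,50],[0.057,-0.017,-0.01,0,0,0,50],[0,0,0,1.5,0.12,0,50],[0,0,0,2,0.12,0,50],[0,0,0,1.5,0.12,0,50],[0,0,0,0.75,0.1,0,50],[0,0,0,0,0,0,50]]'
python3 - <<'E'
from h import *
plan(SEAT+AR*.11,UP)
for n in("side","top"):
    im,d=r.capture(n);np.savez(f"{n}2.npz",im=im,d=d)
    p=proj(n,[SEAT+AR*.08])[0].astype(int);print(p)
    c=im[p[1]-40:p[1]+40,p[0]-50:p[0]+50]; cv2.imwrite(f"pics/c_{n}.png",cv2.resize(c,(400,320),interpolation=2))
cv2.imwrite("pics/v4.png",np.hstack([cv2.imread("pics/c_side.png"),cv2.imread("pics/c_top.png")]))
E
```

```text
time_s: 8.3
tcp_pos: [0.7204, 0.1194, 0.1554]
eef_rot: [0.0, 60.5, 0.5]
contact_force: [-0.4, -0.6, -0.9]
gripper_width: 0.0547
t 8.3 j [  21.   14.  -44.   66.  -11. -173.] F [-0.4 -0.6 -0.9] w 0.0547
grasp now [0.7111 0.1193 0.1718]
turn [ 0.0014 -0.0093 -0.001 ] rows>= 1 shift cm before turn [ 0.4   0.11 -3.8 ] after turn [ 0.37  0.11 -3.8 ]
[277 210]
[285 173]
```

View pics/v4.png

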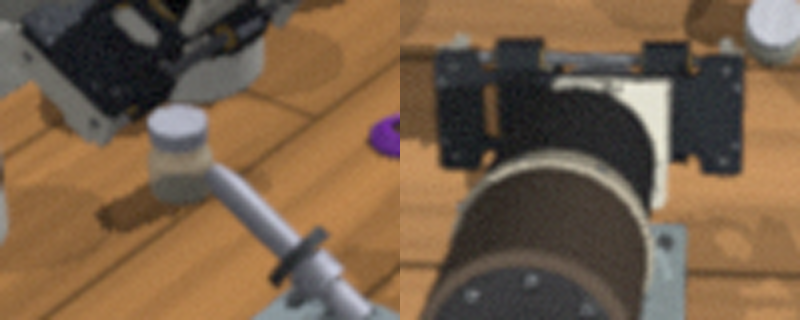

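The side crop shows the gripper beyond the arbor tip (about 210,165 in the crop), and joint 6 is at its limit with the wrist near singular. I'll fit the arm's kinematics and choose a better roll about the arbor.

```bash
cat > kin.py <<'E'
from h import *
from scipy.optimize import least_squares
E=lambda e:R.from_euler("xyz",e,degrees=True).as_matrix()
def fk(q,p):
    a0,h,L1,a2,L2,d,Lt,e=p; q=np.asarray(q,float)
    # depression angles about +y : shoulder tilts forward with j2
    B=R.from_euler("z",q[0],degrees=True)
    def ry(t): return R.from_euler("y",t,degrees=True)
    P=np.array([a0,d,h])+ry(q[1]).apply([0,0,L1])+ry(q[1]-q[2]).apply([L2,0,a2])
    F=B*ry(q[1]-q[2])*R.from_euler("x",q[3]*SG[0],degrees=True)*ry(-q[4])*R.from_euler("x",q[5]*SG[1]+e,degrees=True)
    return B.apply(P)+F.as_matrix()[:,0]*Lt,F.as_matrix()
SG=[-1,-1]
LIM=np.array([[-176.03,176.03],[-82.01,121.73],[-58.28,71.71],[-173.87,95.51],[-174.79,-.11],[-173.66,173.66]])
D=R.from_matrix(DOWN).as_euler("xyz",degrees=True)
data=[([-54.3125,20.5458,.6794,-.001,-70.1377,-16.506],[.22173,-.63748,.22655],[93.95585849,89.99580397,113.13719267]),
([11,11,-12,0,-67,-1],[.5709,-.0862,.2267],D),([11,23,-25,0,-42,-1],[.5704,-.0863,.0283],D),([11,12,-14,0,-63,-1],[.5728,-.0861,.2036],D),
([29,9,-37,35,-22,-143],[.6874,.1155,.1985],[-4.7,62,2.5])]
s=r.get_state(); 
import json,os
if not os.path.exists("x.json"): json.dump([list(s["joints"]),list(s["tcp_pos"]),list(s["eef_rot"])],open("x.json","w"))
data.append(tuple(json.load(open("x.json"))))
W=[10,1,1,1,1,10]
best=None
for sg in [(-1,-1),(-1,1),(1,-1),(1,1)]:
    SG[:]=sg
    for e0 in(0,90,180,-90):
        f=lambda p:np.concatenate([w*np.r_[fk(q,p)[0]-x,.2*(fk(q,p)[1]-E(e)).ravel()] for (q,x,e),w in zip(data,W)]+[1e-4*np.array(p[:7])])
        rr=least_squares(f,[.1,.4,.4,0,.4,-.19,.25,e0],x_scale=[.1]*7+[30])
        if best is None or rr.cost<best[0]: best=(rr.cost,rr.x,sg)
PP=best[1];SG[:]=best[2]
def ik(x,Rt,q0):
    f=lambda q:np.r_[(fk(q,PP)[0]-x)*10,(fk(q,PP)[1]-Rt).ravel()]
    rr=least_squares(f,np.clip(q0,LIM[:,0]+.01,LIM[:,1]-.01),bounds=(LIM[:,0],LIM[:,1]),x_scale=30.)
    return rr.x,np.sqrt(2*rr.cost)
def tool(phi,sign):
    return R.from_rotvec(AR*np.radians(phi)).as_matrix()@(UP if sign>0 else DN)
if __name__=="__main__":
    print(best)
    for q,x,e in data: print(((fk(q,PP)[0]-x)*1e3).round(1),np.abs(fk(q,PP)[1]-E(e)).max().round(3))
    for sign in(1,-1):
      for phi in(-60,-45,-30,-15,0,15,30,45):
        print(sign,phi)
        Rt=tool(phi,sign)
        for m in(.11,.05,.006):
            o=[]
            for q4 in(-120,-60,0,60):
              for q6 in(-120,-60,0,60,120):
                q,c=ik(SEAT+AR*m+Rt[:,0]*.0188,Rt,[20,15,-40,q4,-30,q6])
                if c<.005 and not any(np.allclose(q,k,atol=2) for k in o): o.append(q)
            print("  ",m,[list(k.round(0).astype(int)) for k in o])
E
python3 kin.py
```

```text
(np.float64(0.06577792136451847), array([ 6.08232194e-01, -4.28627407e-01,  1.62946104e-01,  2.68538818e-01,
       -1.18858576e-01, -1.84965736e-01, -2.08717147e-01,  2.69995021e+02]), (-1, -1))
[ 4.3  5.8 -0.9] 0.0
[87.6 25.8  7. ] 0.0
[242.3  55.8 169.8] 0.0
[99.9 28.4 29.3] 0.017
[-45.7  80.  -10.4] 0.017
[ 0.8 -8.3 -1. ] 0.0
1 -60
   0.11 []
   0.05 [[np.int64(9), np.int64(-2), np.int64(-39), np.int64(73), np.int64(-70), np.int64(-155)], [np.int64(9), np.int64(17), np.int64(-9), np.int64(69), np.int64(-73), np.int64(-145)]]
   0.006 [[np.int64(10), np.int64(30), np.int64(19), np.int64(66), np.int64(-79), np.int64(-131)]]
1 -45
   0.11 []
   0.05 [[np.int64(12), np.int64(44), np.int64(27), np.int64(55), np.int64(-68), np.int64(-134)]]
   0.006 [[np.int64(12), np.int64(49), np.int64(43), np.int64(53), np.int64(-74), np.int64(-126)]]
1 -30
   0.11 [[np.int64(14), np.int64(45), np.int64(14), np.int64(50), np.int64(-50), np.int64(-142)]]
   0.05 [[np.int64(15), np.int64(58), np.int64(42), np.int64(43), np.int64(-61), np.int64(-130)]]
   0.006 [[np.int64(16), np.int64(62), np.int64(56
[... 3007 characters left out ...]
), np.int64(61), np.int64(0), np.int64(-46), np.int64(65)]]
-1 30
   0.11 [[np.int64(30), np.int64(40), np.int64(1), np.int64(-49), np.int64(-17), np.int64(112)]]
   0.05 [[np.int64(32), np.int64(59), np.int64(37), np.int64(-24), np.int64(-30), np.int64(83)]]
   0.006 [[np.int64(34), np.int64(66), np.int64(53), np.int64(-17), np.int64(-38), np.int64(75)]]
-1 45
   0.11 []
   0.05 [[np.int64(36), np.int64(45), np.int64(18), np.int64(-58), np.int64(-26), np.int64(113)]]
   0.006 [[np.int64(38), np.int64(54), np.int64(38), np.int64(-42), np.int64(-32), np.int64(94)]]<sys>:0: UserWarning: Gimbal lock detected. Setting third angle to zero since it is not possible to uniquely determine all angles.
```

```bash
python3 - <<'E'
s=open("kin.py").read()
a=s.index("best=None");b=s.index("PP=best[1]")
s=s[:a]+'''best=None
SG[:]=(-1,-1)
for i in range(12):
    g=np.random.default_rng(i)
    f=lambda p:np.concatenate([w*np.r_[fk(q,p)[0]-x,.2*(fk(q,p)[1]-E(e)).ravel()] for (q,x,e),w in zip(data,W)])
    lo=np.array([-.2,0,.15,-.2,.2,-.3,.1,269]);hi=np.array([.3,.8,.9,.2,.9,.3,.6,271])
    rr=least_squares(f,g.uniform(lo,hi),bounds=(lo,hi))
    if best is None or rr.cost<best[0]: best=(rr.cost,rr.x,(-1,-1))
'''+s[b:]
open("kin.py","w").write(s)
E
python3 kin.py 2>/dev/null| sed 's/np.int64(\([-0-9]*\))/\1/g'
```

```text
(np.float64(0.265112330106709), array([ 3.00000000e-01,  1.05679990e-01,  3.68594885e-01,  1.11124658e-01,
        2.00000000e-01, -1.46838560e-01,  2.45945695e-01,  2.69995021e+02]), (-1, -1))
[41.2 19.7 14.9] 0.0
[44.  56.1 19. ] 0.0
[105.9  68.2  96.5] 0.0
[53.4 58.2 28.9] 0.017
[  4.7  39.8 -11.9] 0.017
[  4.8 -48.1 -16.2] 0.0
1 -60
   0.11 [[39, 36, -37, 61, -72, 163]]
   0.05 [[42, 35, -51, 63, -66, 150]]
   0.006 []
1 -45
   0.11 [[38, 27, -41, 65, -59, 166]]
   0.05 [[41, 25, -56, 70, -55, 151]]
   0.006 []
1 -30
   0.11 [[35, 19, -45, 69, -45, 168]]
   0.05 []
   0.006 []
1 -15
   0.11 [[32, 14, -48, 73, -30, 169]]
   0.05 []
   0.006 []
1 0
   0.11 [[27, 10, -51, 84, -13, 163]]
   0.05 []
   0.006 []
1 15
   0.11 [[21, 10, -53, -146, -8, 39]]
   0.05 []
   0.006 []
1 30
   0.11 [[15, 13, -55, -121, -26, 20]]
   0.05 []
   0.006 []
1 45
   0.11 [[10, 20, -55, -115, -44, 22]]
   0.05 []
   0.006 []
-1 -60
   0.11 [[39, 36, -37, 61, -72, -17]]
   0.05 [[42, 35, -51, 63, -66, -30]]
   0.006 []
-1 -45
   0.11 [[38, 27, -41, 65, -59, -14]]
   0.05 [[41, 25, -56, 70, -55, -29]]
   0.006 []
-1 -30
   0.11 [[35, 19, -45, 69, -45, -12]]
   0.05 []
   0.006 []
-1 -15
   0.11 [[32, 14, -48, 73, -30, -11]]
   0.05 []
   0.006 []
-1 0
   0.11 [[27, 10, -51, 84, -13, -17]]
   0.05 []
   0.006 []
-1 15
   0.11 [[21, 10, -53, -146, -8, -141]]
   0.05 []
   0.006 []
-1 30
   0.11 [[15, 13, -55, -121, -26, -160]]
   0.05 []
   0.006 []
-1 45
   0.11 [[10, 20, -55, -115, -44, -158]]
   0.05 []
   0.006 []
```

```bash
python3 - <<'E'
s=open("kin.py").read()
s=s.replace("a0,h,L1,a2,L2,d,Lt,e=p;","a0,h,L1,a2,L2,d,Lt,e,d2=p;")
s=s.replace("    F=B*ry(q[1]-q[2])*","    G=B*ry(q[1]-q[2])*").replace("degrees=True)*ry(-q[4])*","degrees=True)\n    F=G*ry(-q[4])*")
s=s.replace("return B.apply(P)+","return B.apply(P)+G.apply([0,d2,0])+")
s=s.replace(".1,269])",".1,269,-.3])").replace(".6,271])",".6,271,.3])")
open("kin.py","w").write(s)
E
python3 kin.py 2>/dev/null| sed 's/np.int64(\([-0-9]*\))/\1/g'
```

```text
(np.float64(7.524821186494736e-05), array([ 3.26263840e-03,  2.12681372e-01,  5.90327045e-01, -2.31634515e-03,
        4.65156455e-01,  2.85866113e-04,  3.78714663e-01,  2.69995021e+02,
       -1.92118316e-01]), (-1, -1))
[-0.  -0.  -0.1] 0.0
[-1.1  1.5  2.9] 0.0
[-0.3  1.7  1.8] 0.0
[3.4 2.7 1.9] 0.017
[ 2.5 -5.7  4.3] 0.017
[-0.  0. -0.] 0.0
1 -60
   0.11 [[45, 40, -25, 54, -78, 169]]
   0.05 [[49, 40, -31, 52, -76, 163]]
   0.006 [[52, 40, -35, 50, -74, 159]]
1 -45
   0.11 [[43, 31, -33, 59, -63, 169]]
   0.05 [[46, 31, -39, 59, -61, 163]]
   0.006 [[49, 30, -44, 59, -59, 158]]
1 -30
   0.11 [[37, 23, -40, 66, -46, 169]]
   0.05 [[39, 22, -47, 70, -45, 161]]
   0.006 [[41, 21, -52, 73, -44, 155]]
1 -15
   0.11 [[27, 16, -46, 77, -27, 169]]
   0.05 [[25, 15, -54, 90, -26, 156]]
   0.006 []
1 0
   0.11 []
   0.05 []
   0.006 []
1 15
   0.11 [[25, 14, -28, -8, -15, -103]]
   0.05 [[28, 12, -39, -3, -6, -111]]
   0.006 []
1 30
   0.11 [[8, 17, -12, -47, -37, -56]]
   0.05 [[7, 16, -18, -53, -34, -49]]
   0.006 [[6, 15, -22, -57, -33, -43]]
1 45
   0.11 [[-5, 24, -6, -62, -56, -37]]
  
[... 211 characters left out ...]
11 [[43, 31, -33, 59, -63, -11]]
   0.05 [[46, 31, -39, 59, -61, -17]]
   0.006 [[49, 30, -44, 59, -59, -22]]
-1 -30
   0.11 [[37, 23, -40, 66, -46, -11]]
   0.05 [[39, 22, -47, 70, -45, -19]]
   0.006 [[41, 21, -52, 73, -44, -25]]
-1 -15
   0.11 [[27, 16, -46, 77, -27, -11]]
   0.05 [[25, 15, -54, 90, -26, -24]]
   0.006 []
-1 0
   0.11 []
   0.05 []
   0.006 []
-1 15
   0.11 [[25, 14, -28, -8, -15, 77]]
   0.05 [[28, 12, -39, -3, -6, 69]]
   0.006 []
-1 30
   0.11 [[8, 17, -12, -47, -37, 124]]
   0.05 [[7, 16, -18, -53, -34, 131]]
   0.006 [[6, 15, -22, -57, -33, 137]]
-1 45
   0.11 [[-5, 24, -6, -62, -56, 143]]
   0.05 [[-6, 23, -12, -65, -55, 150]]
   0.006 [[-8, 23, -17, -68, -54, 155]]
```

```bash
cat > sim.py <<'E'
from kin import *
def sim(x,Rc,q,steps):
    """steps: list of ('t',rotvec total in tool axes,n) or ('s',shift cm total in tool axes,n)"""
    for k,v,n in steps:
        m=0;v=np.array(v,float)
        for i in range(n):
            if k=='t': Rc=Rc@R.from_rotvec(v/n).as_matrix()
            else: x=x+Rc@(v/n)/100
            q2,c=ik(x,Rc,q); m=max(m,np.abs((q2-q)/[9.6,9.6,12,12.6,12.6,12.6]).max()); q=q2
        print(k,n,"speed use",m.round(2),"err",c.round(3),"q",q.round(0),"tcp",x.round(3))
    return x,Rc,q
def cur():
    s=r.get_state();return s["tcp_pos"],E(s["eef_rot"]),s["joints"]
def rel(A,B): return R.from_matrix(A.T@B).as_rotvec()
E
python3 - 2>/dev/null <<'E'
from sim import *
x,Rc,q=cur()
M=DOWN; T=tool(30,1)
for name,M in(("down",DOWN),("tilt",None)):
    if M is None: # down but yawed half way
        M=R.from_euler("z",-50,degrees=True).as_matrix()@DOWN
    a=rel(Rc,M);b=rel(M,T)
    up=M.T@np.array([0,0,.04])*100
    print(name,a.round(3),b.round(3))
    sim(x,Rc,q,[('s',[-4,0,0],2),('t',a,14),('t',b,14)])
E
```

```text
down [-1.693  0.379  0.446] [ 1.519 -0.799 -0.067]
s 2 speed use 0.96 err 0.0 q [  27.   10.  -40.   46.  -18. -159.] tcp [0.7   0.12  0.191]
t 14 speed use 1.5 err 0.0 q [ 25.  25.   3.   0. -68. -15.] tcp [0.7   0.12  0.191]
t 14 speed use 0.28 err 0.0 q [  8.  15.  -9. -42. -41. -63.] tcp [0.7   0.12  0.191]
tilt [-0.844  0.483  0.221] [ 0.69  -0.693  0.255]
s 2 speed use 0.96 err 0.0 q [  27.   10.  -40.   46.  -18. -159.] tcp [0.7   0.12  0.191]
t 14 speed use 1.15 err 0.0 q [ 25.  25.   3.   0. -68. -65.] tcp [0.7   0.12  0.191]
t 14 speed use 0.34 err 0.0 q [  8.  15.  -9. -42. -41. -63.] tcp [0.7   0.12  0.191]
```

```bash
python3 -m creep '[[0,0,0,-1.5,0,0,50],[0,0,0,-1.5,0,0,50],[0,0,0,-1,0,0,50],[-0.03,0.017,0.008,0,0,0,50],[-0.03,0.017,0.008,0,0,0,50],[-0.03,0.017,0.008,0,0,0,50],[-0.03,0.017,0.008,0,0,0,50],[-0.06,0.034,0.016,0,0,0,50]]'
python3 -m creep '[[-0.06,0.034,0.016,0,0,0,50],[-0.06,0.034,0.016,0,0,0,50],[-0.06,0.034,0.016,0,0,0,50],[-0.06,0.034,0.016,0,0,0,50],[-0.06,0.034,0.016,0,0,0,50],[-0.06,0.034,0.016,0,0,0,50],[-0.06,0.034,0.016,0,0,0,50],[-0.06,0.034,0.016,0,0,0,50]]'
python3 -m creep '[[-0.06,0.034,0.016,0,0,0,50],[-0.06,0.034,0.016,0,0,0,50],[-0.06,0.034,0.016,0,0,0,50],[0,0,0,0,0,0,50]]'
python3 - 2>/dev/null <<'E'
from sim import *
T=tool(30,1)
plan(SEAT+AR*.1,T)
E
```

```text
time_s: 9.2
tcp_pos: [0.6981, 0.1212, 0.191]
eef_rot: [-5.0, 66.5, 6.6]
contact_force: [0.9, -0.8, -1.0]
gripper_width: 0.0551
time_s: 10.0
tcp_pos: [0.6989, 0.1218, 0.1916]
eef_rot: [-16.7, 83.2, 23.1]
contact_force: [0.5, 0.4, -0.4]
gripper_width: 0.0547
time_s: 10.4
tcp_pos: [0.6996, 0.122, 0.1906]
eef_rot: [16.1, 89.5, 66.1]
contact_force: [-0.3, 0.6, -1.6]
gripper_width: 0.0548
t 10.4 j [ 25.  25.   3.  -0. -67. -65.] F [-0.3  0.6 -1.6] w 0.0548
grasp now [0.6995 0.1218 0.2094]
turn [ 0.6902 -0.6853  0.2493] rows>= 7 shift cm before turn [ 6.02  2.03 -0.77] after turn [ 4.03 -1.43 -4.77]
```

```bash
python3 -m creep '[[0.0863,-0.0857,0.0312,0,0,0,50],[0.0863,-0.0857,0.0312,0,0,0,50],[0.0863,-0.0857,0.0312,0,0,0,50],[0.0863,-0.0857,0.0312,0,0,0,50],[0.0863,-0.0857,0.0312,0,0,0,50],[0.0863,-0.0857,0.0312,0,0,0,50],[0.0863,-0.0857,0.0312,0,0,0,50],[0.0863,-0.0857,0.0312,0,0,0,50]]'
python3 -m creep '[[0,0,0,0,0,0,50]]'
python3 - 2>/dev/null <<'E'
from sim import *
T=tool(30,1)
plan(SEAT+AR*.1,T)
E
```

```text
time_s: 11.2
tcp_pos: [0.6993, 0.1207, 0.1923]
eef_rot: [40.8, 48.3, 49.0]
contact_force: [-1.0, 0.3, -1.5]
gripper_width: 0.0547
time_s: 11.3
tcp_pos: [0.6976, 0.1197, 0.1908]
eef_rot: [41.0, 48.4, 49.1]
contact_force: [-0.3, -0.7, -0.6]
gripper_width: 0.055
t 11.3 j [  8.  14. -10. -42. -40. -63.] F [-0.3 -0.7 -0.6] w 0.055
grasp now [0.6895 0.1102 0.2048]
turn [-0.0074  0.0052  0.0018] rows>= 1 shift cm before turn [ 4.21 -1.32 -4.62] after turn [ 4.24 -1.29 -4.6 ]
```

```bash
python3 -m creep '[[0,0,0,1.4,-0.4,0,50],[0,0,0,1.4,-0.4,0,50],[0,0,0,1.4,-0.4,0,50],[0,0,0,0,-0.1,-1.5,50],[0,0,0,0,0,-1.5,50],[0,0,0,0,0,0,50]]'
python3 - 2>/dev/null <<'E'
from sim import *
from fit import *
T=tool(30,1)
plan(SEAT+AR*.1,T)
s=r.get_state();g=s["tcp_pos"]-E(s["eef_rot"])[:,0]*r.hold_point_z
for n in("side","top"):
    im,d=r.capture(n);np.savez(f"{n}3.npz",im=im,d=d)
    P=load(n,"3");S=cyl(P,g,AR);Q=P[(abs(S[:,0])<.011)&(S[:,1]<.031)]
    x,c,m=fitarbor(P);print(n,"arbor",x.round(4),c,m,"washer pts",len(Q))
    if len(Q)>20:
        for h in("crown+","crown-"):
            rr=least_squares(lambda p:segd(cyl(Q,g+p,AR),M[h]),[0,0,0],loss="soft_l1",f_scale=.002);print(h,(T.T@rr.x*1e3).round(1),rr.cost*1e6/len(Q))
    p=proj(n,[SEAT+AR*.07])[0].astype(int)
    c=im[p[1]-32:p[1]+32,p[0]-40:p[0]+40]; cv2.imwrite(f"pics/c_{n}.png",cv2.resize(c,(400,320),interpolation=2))
cv2.imwrite("pics/v5.png",np.hstack([cv2.imread("pics/c_side.png"),cv2.imread("pics/c_top.png")]))
E
```

```text
time_s: 11.9
tcp_pos: [0.6925, 0.1301, 0.1362]
eef_rot: [41.0, 48.8, 49.4]
contact_force: [-0.2, -0.4, -0.8]
gripper_width: 0.055
t 11.9 j [  8.  18. -12. -47. -37. -57.] F [-0.2 -0.4 -0.8] w 0.055
grasp now [0.6845 0.1206 0.1503]
turn [-0.0027 -0.0016  0.0027] rows>= 1 shift cm before turn [-0.16  0.04 -1.44] after turn [-0.16  0.05 -1.44]
side arbor [0.5851 0.1179 0.0111 0.0947] 0.9040041024685068 243 washer pts 75
crown+ [ 0.8 -2.2 -2.9] 0.7255165565381695
crown- [ 7.4 -0.7 -4.8] 1.755423942563306
top arbor [0.572 0.12  0.    0.095] nan 0 washer pts 0
```

View pics/v5.png

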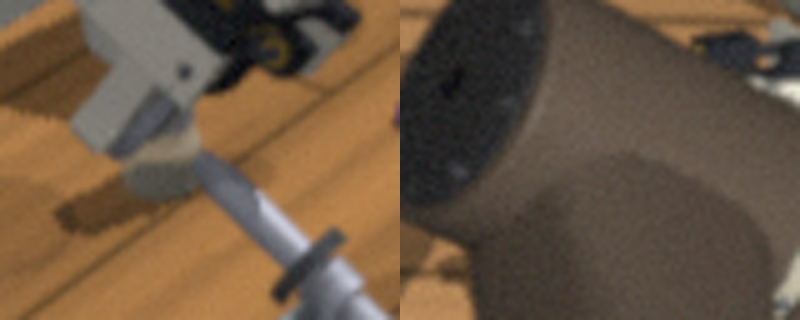

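```bash
python3 -m creep '[[0,0,0,-0.25,0.1,0,50],[0,0,0,0,0,-0.7,50],[0,0,0,0,0,-0.7,50],[0,0,0,0,0,-0.7,50],[0,0,0,0,0,-0.7,50],[0,0,0,0,0,0,50]]'
python3 -m creep '[[0,0,0,0,0,-0.6,50],[0,0,0,0,0,-0.6,50],[0,0,0,0,0,-0.6,50],[0,0,0,0,0,0,50]]'
cat > st.py <<'E'
from sim import *
import sys
T=tool(30,int(sys.argv[1])); s=r.get_state();Rc=E(s["eef_rot"]);g=s["tcp_pos"]-Rc[:,0]*r.hold_point_z
u=T.T@(g-SEAT)*1e3
print("grasp rel seat, tool axes mm",u.round(1),"F tool",(T.T@s["contact_force"]).round(1),"turn err",rel(Rc,T).round(3),"j",s["joints"].round(0),"w",round(s["gripper_width"],4))
E
python3 st.py 1 2>/dev/null
```

```text
time_s: 12.6
tcp_pos: [0.6683, 0.1291, 0.1261]
eef_rot: [40.8, 48.7, 49.2]
contact_force: [-0.2, -0.2, 0.4]
gripper_width: 0.0546
time_s: 13.0
tcp_pos: [0.653, 0.1291, 0.1172]
eef_rot: [40.8, 48.7, 49.2]
contact_force: [0.5, 0.2, -0.5]
gripper_width: 0.0548
grasp rel seat, tool axes mm [-1.6  0.6 70.6] F tool [ 0.7 -0.1  0.2] turn err [-0.002  0.001  0.003] j [  7.  16. -17. -50. -35. -52.] w 0.0548
```

```bash
python3 -m creep '[[0,0,0,0,0,-0.5,50],[0,0,0,0,0,-0.5,50],[0,0,0,0,0,0,50]]'
python3 -m creep '[[0,0,0,0,0,-0.4,50],[0,0,0,0,0,-0.4,50],[0,0,0,0,0,0,50]]'
python3 st.py 1 2>/dev/null
python3 -m creep '[[0,0,0,0,0,-0.4,50],[0,0,0,0,0,0,50]]'
python3 st.py 1 2>/dev/null
```

```text
time_s: 13.3
tcp_pos: [0.6445, 0.1291, 0.1123]
eef_rot: [40.8, 48.6, 49.2]
contact_force: [0.2, 0.5, -0.8]
gripper_width: 0.0544
time_s: 13.6
tcp_pos: [0.6378, 0.129, 0.1084]
eef_rot: [40.8, 48.6, 49.2]
contact_force: [-0.1, 0.0, -0.9]
gripper_width: 0.0548
grasp rel seat, tool axes mm [-1.6  0.7 53. ] F tool [ 0.7 -0.4 -0.5] turn err [-0.002  0.002  0.003] j [  7.  16. -18. -52. -34. -50.] w 0.0548
time_s: 13.8
tcp_pos: [0.6344, 0.129, 0.1065]
eef_rot: [40.8, 48.6, 49.2]
contact_force: [0.1, 0.6, -1.8]
gripper_width: 0.0545
grasp rel seat, tool axes mm [-1.6  0.7 49.2] F tool [ 1.7 -0.3 -0.8] turn err [-0.002  0.002  0.003] j [  7.  16. -19. -52. -34. -49.] w 0.0545
```

```bash
python3 -m creep '[[0,0,0,0,0,-0.6,50],[0,0,0,0,0,-0.6,50],[0,0,0,0,0,0,50]]'
python3 -m creep '[[0,0,0,0,0,-0.6,50],[0,0,0,0,0,-0.6,50],[0,0,0,0,0,-0.4,50],[0,0,0,0,0,-0.3,50],[0,0,0,0,0,0,50]]'
python3 st.py 1 2>/dev/null
```

```text
time_s: 14.1
tcp_pos: [0.6234, 0.129, 0.1001]
eef_rot: [40.8, 48.7, 49.3]
contact_force: [-0.4, 0.7, -1.1]
gripper_width: 0.055
time_s: 14.6
tcp_pos: [0.6076, 0.1288, 0.091]
eef_rot: [40.8, 48.6, 49.2]
contact_force: [0.1, -0.3, -0.7]
gripper_width: 0.0552
grasp rel seat, tool axes mm [-1.6  0.7 18.2] F tool [ 0.4 -0.6 -0.3] turn err [-0.002  0.002  0.003] j [  6.  15. -22. -55. -33. -45.] w 0.0552
```

```bash
python3 -m creep '[[0,0,0,0,0,-0.3,50],[0,0,0,0,0,-0.15,50],[0,0,0,0,0,0,50],[0,0,0,0,0,0,50]]'
python3 st.py 1 2>/dev/null
python3 -m creep '[[0,0,0,0,0,-0.1,50],[0,0,0,0,0,0,50]]'
python3 -m creep '[[0,0,0,0,0,0,50]]'
python3 st.py 1 2>/dev/null
```

```text
time_s: 15.0
tcp_pos: [0.6043, 0.1289, 0.0891]
eef_rot: [40.7, 48.6, 49.2]
contact_force: [0.4, 0.3, -0.6]
gripper_width: 0.055
grasp rel seat, tool axes mm [-1.6  0.8 14.4] F tool [ 0.8 -0.1  0. ] turn err [-0.001  0.002  0.003] j [  6.  15. -22. -56. -33. -45.] w 0.055
time_s: 15.2
tcp_pos: [0.6033, 0.1289, 0.0885]
eef_rot: [40.7, 48.6, 49.2]
contact_force: [0.1, -0.5, -0.9]
gripper_width: 0.055
time_s: 15.3
tcp_pos: [0.6033, 0.1289, 0.0885]
eef_rot: [40.7, 48.6, 49.2]
contact_force: [0.4, 0.9, -1.1]
gripper_width: 0.0544
grasp rel seat, tool axes mm [-1.5  0.8 13.2] F tool [ 1.4  0.2 -0.2] turn err [-0.001  0.002  0.003] j [  6.  15. -22. -56. -33. -45.] w 0.0544
```

```bash
python3 -m creep '[[0,0,0,0,0,-0.2,50],[0,0,0,0,0,0,50]]'
python3 -m creep '[[0,0,0,0,0,-0.15,50],[0,0,0,0,0,0,50]]'
python3 st.py 1 2>/dev/null
python3 -m creep '[[0,0,0,0,0,-0.1,50],[0,0,0,0,0,0,50]]'
python3 st.py 1 2>/dev/null
```

```text
time_s: 15.5
tcp_pos: [0.6013, 0.1289, 0.0873]
eef_rot: [40.8, 48.6, 49.2]
contact_force: [-0.1, 0.3, -0.3]
gripper_width: 0.0547
time_s: 15.7
tcp_pos: [0.6005, 0.1288, 0.0869]
eef_rot: [40.7, 48.6, 49.1]
contact_force: [0.7, 0.7, -1.2]
gripper_width: 0.0551
grasp rel seat, tool axes mm [-1.6  0.8 10. ] F tool [ 1.5 -0.1  0. ] turn err [-0.001  0.003  0.003] j [  6.  15. -22. -56. -33. -44.] w 0.0551
time_s: 15.9
tcp_pos: [0.6001, 0.1288, 0.0867]
eef_rot: [40.7, 48.6, 49.1]
contact_force: [1.9, 0.2, -0.5]
gripper_width: 0.055
grasp rel seat, tool axes mm [-1.7  0.8  9.5] F tool [ 1.3 -0.5  1.4] turn err [-0.001  0.003  0.003] j [  6.  15. -22. -56. -33. -44.] w 0.055
```

```bash
python3 -m creep '[[0,0,0,0,0,-0.07,50],[0,0,0,0,0,0,50]]'
python3 st.py 1 2>/dev/null
python3 -m creep '[[0,0,0,0,0,-0.07,50],[0,0,0,0,0,0,50]]'
python3 st.py 1 2>/dev/null
```

```text
time_s: 16.1
tcp_pos: [0.5997, 0.1288, 0.0865]
eef_rot: [40.6, 48.6, 49.1]
contact_force: [4.9, 0.7, 0.4]
gripper_width: 0.0549
grasp rel seat, tool axes mm [-1.6  0.8  9.1] F tool [ 2.1 -0.4  4.4] turn err [-0.001  0.004  0.003] j [  6.  15. -22. -57. -33. -44.] w 0.0549
time_s: 16.3
tcp_pos: [0.5993, 0.1288, 0.0863]
eef_rot: [40.6, 48.5, 49.0]
contact_force: [5.8, 1.3, 2.2]
gripper_width: 0.055
grasp rel seat, tool axes mm [-1.7  0.8  8.6] F tool [1.5 0.6 6.2] turn err [-0.001  0.004  0.003] j [  6.  15. -22. -57. -33. -44.] w 0.055
```

```bash
python3 -m creep '[[0,0,0,0,0,0.05,70],[0,0,0,0,0,0,100],[0,0,0,0,0,0,100],[0,0,0,0,0,0,100],[0,0,0,0,0,0,100]]'
python3 -m creep '[[0,0,0,-2,0,0,100],[0,0,0,-4,0,0,100],[0,0,0,-4,0,0,100],[0,0,0,-4,0,0,100],[0,0,0,-1,0,0,100],[0,0,0,0,0,0,100]]'
python3 - 2>/dev/null <<'E'
from sim import *
from fit import *
plan(ROW-RA*.0195+[0,0,.12],DOWN)
for n in("side","top"):
    im,d=r.capture(n);np.savez(f"{n}4.npz",im=im,d=d);P=load(n,"4")
    sd=np.array([.5851,.1179,.0947]) if n=="side" else np.array([.5845,.1207,.0945])
    g=sd+AR*.006;S=cyl(P,g,AR);Q=P[(abs(S[:,0])<.009)&(S[:,1]<.031)&(S[:,1]>.0125)]
    for h in("crown+","crown-"):
        rr=least_squares(lambda p:segd(cyl(Q,g+p,AR),M[h]),[0,0,0],loss="soft_l1",f_scale=.002);print(n,len(Q),h,(UP.T@rr.x*1e3).round(1),rr.cost*1e6/len(Q))
x,Rc,q=cur();a=rel(Rc,DOWN)
sim(x,Rc,q,[('t',a,14)])
E
```

```text
time_s: 16.8
tcp_pos: [0.5982, 0.1289, 0.0855]
eef_rot: [40.8, 48.6, 49.2]
contact_force: [-0.5, 0.6, -0.1]
gripper_width: 0.0857
time_s: 17.4
tcp_pos: [0.534, 0.0533, 0.2002]
eef_rot: [40.5, 48.5, 49.0]
contact_force: [-0.5, 1.5, -0.4]
gripper_width: 0.0879
t 17.4 j [ -0.   0. -24. -45. -45. -54.] F [-0.5  1.5 -0.4] w 0.0879
grasp now [0.5258 0.0439 0.2142]
turn [-1.5207  0.8009  0.0738] rows>= 12 shift cm before turn [ -4.53 -21.58   1.59] after turn [  5.1   -1.18 -21.48]
side 112 crown+ [ 1.9  1.5 -0.6] 0.5682045892113351
side 112 crown- [ 1.8  1.2 -4.5] 1.3893386315272256
top 139 crown+ [ 2.8  1.4 -0.6] 0.7462847215773523
top 139 crown- [-2.8  1.   0.4] 2.26284063519109
t 14 speed use 0.27 err 0.0 q [ 27.   9. -19.  -0. -62. -17.] tcp [0.534 0.054 0.198]
```

```bash
python3 -m creep '[[-0.1267,0.0667,0.0062,0,0,0,100],[-0.1267,0.0667,0.0062,0,0,0,100],[-0.1267,0.0667,0.0062,0,0,0,100],[-0.1267,0.0667,0.0062,0,0,0,100],[-0.1267,0.0667,0.0062,0,0,0,100],[-0.1267,0.0667,0.0062,0,0,0,100],[-0.1267,0.0667,0.0062,0,0,0,100],[-0.1267,0.0667,0.0062,0,0,0,100]]'
python3 -m creep '[[-0.1267,0.0667,0.0062,0,0,0,100],[-0.1267,0.0667,0.0062,0,0,0,100],[-0.1267,0.0667,0.0062,0,0,0,100],[-0.1267,0.0667,0.0062,0,0,0,100],[0,0,0,0,-0.2,-3.6,100],[0,0,0,0,-0.2,-3.6,100],[0,0,0,0,-0.2,-3.6,100],[0,0,0,0,-0.2,-3.6,100]]'
python3 -m creep '[[0,0,0,0,-0.2,-3.6,100],[0,0,0,0,-0.2,-3.5,100],[0,0,0,0,0,0,100],[0,0,0,0,0,0,100]]'
python3 - 2>/dev/null <<'E'
from sim import *
from fit import *
plan(ROW-RA*.0195,DOWN)
for n in("side","top"):
    im,d=r.capture(n);np.savez(f"{n}5.npz",im=im,d=d);P=load(n,"5")
    for c in(-.051,-.017,.017):
        g=ROW+RA*c;S=cyl(P,g,RA);Q=P[(abs(S[:,0])<.0125)&(S[:,1]<.031)&(P[:,2]>.053)]
        if len(Q)<25: print(n,c,len(Q));continue
        for h in M:
            rr=least_squares(lambda p:segd(cyl(Q,g+p,RA),M[h]),[0,0,0],loss="soft_l1",f_scale=.002);print(n,c,len(Q),h,(DOWN.T@rr.x*1e3).round(1),round(rr.cost*1e6/len(Q),2))
E
```

```text
time_s: 18.3
tcp_pos: [0.5339, 0.0547, 0.1961]
eef_rot: [10.7, 75.0, 81.9]
contact_force: [0.4, -0.3, -0.0]
gripper_width: 0.0875
time_s: 19.1
tcp_pos: [0.5669, -0.0865, 0.1956]
eef_rot: [70.9, 89.6, 171.1]
contact_force: [1.2, 1.0, 0.3]
gripper_width: 0.0874
time_s: 19.5
tcp_pos: [0.5829, -0.1557, 0.1954]
eef_rot: [68.9, 89.6, 168.8]
contact_force: [0.7, 0.8, 1.0]
gripper_width: 0.0879
t 19.5 j [  4.  15. -11.  -0. -64.   7.] F [0.7 0.8 1. ] w 0.0879
grasp now [ 0.583  -0.1558  0.2142]
turn [-0.0003  0.0028 -0.0072] rows>= 1 shift cm before turn [16.62 -0.11 -0.09] after turn [ 1.662e+01  1.000e-02 -5.000e-02]
side -0.051 100 crown+ [-1.7  0.2 -0.2] 1.47
side -0.051 100 crown- [ 0.5 -1.4 -1.8] 2.24
side -0.051 100 ring [ 1.6 -1.3 -2.8] 1.56
side -0.017 98 crown+ [-0.9  0.3 -1.4] 1.2
side -0.017 98 crown- [ 1.3  0.8 -1.7] 2.04
side -0.017 98 ring [ 1.8 -0.  -3.7] 1.75
side 0.017 118 crown+ [-1.7 -0.8 -0.6] 1.5
side 0.017 118 crown- [ 0.9  1.  -2.2] 1.93
side 0.017 118 ring [ 1.  -0.3 -3.1] 0.95
top -0.051 12
top -0.017 30 crown+ [-1.5 -1.5  0.8] 0.57
top -0.017 30 crown- [ 3.9  2.6 -0.4] 1.93
top -0.017 30 ring [-0.1 -2.6 -1.1] 1.33
top 0.017 47 crown+ [-2.5 -0.9  1.4] 1.21
top 0.017 47 crown- [ 1.5  2.7 -2. ] 1.69
top 0.017 47 ring [ 2.6  0.7 -0.5] 1.33
```

```bash
python3 -m creep '[[0,0.003,-0.007,3,0,-0.04,100],[0,0,0,4,0,0,100],[0,0,0,4,0,0,100],[0,0,0,3,0,0,100],[0,0,0,1.6,0,0,100],[0,0,0,0.95,0,0,100],[0,0,0,0,0,0,100]]' 30
python3 -c "
from h import *
plan(ROW-RA*.0195,DOWN)"
python3 -m creep '[[0,0,0,0,0,0,50],[0,0,0,0,0,0,50],[0,0,0,0,0,0,50],[0,0,0,0,0,0,50],[0,0,0,0,0,0,50],[0,0,0,0,0,0,50]]' 30
python3 -m creep '[[0,0,0,-1,0,0,50],[0,0,0,-2,0,0,50],[0,0,0,-4,0,0,50],[0,0,0,-4,0,0,50],[0,0,0,-4,0,0,50],[0,0,0,-2,0,0,50],[0,0,0,0,0,0,50]]'
python3 - 2>/dev/null <<'E'
from sim import *
T=tool(30,-1)
plan(SEAT+AR*.13,T)
x,Rc,q=cur()
G=SEAT+AR*.13+T[:,0]*.0188
sh=Rc.T@(G-x)*100; sh[0]=0
for yaw in(40,80):
  M=R.from_euler("z",yaw,degrees=True).as_matrix()@DOWN
  print(yaw,sh.round(2),rel(Rc,M).round(3),rel(M,T).round(3))
  x2,R2,q2=sim(x,Rc,q,[('s',sh,9),('t',rel(Rc,M),int(yaw/8)+1),('t',rel(M,T),9)])
print("direct",rel(Rc,T).round(3)); sim(x,Rc,q,[('s',sh,9),('t',rel(Rc,T),16),('s',[5,0,0],4),('s',[0,0,12],20)])
E
```

```text
time_s: 20.3
tcp_pos: [0.5829, -0.1553, 0.0313]
eef_rot: [-131.6, 89.9, -31.5]
contact_force: [0.5, -0.3, 0.3]
gripper_width: 0.0874
t 20.3 j [  4.  25. -22.   0. -43.   6.] F [ 0.5 -0.3  0.3] w 0.0874
grasp now [ 0.5829 -0.1553  0.0501]
turn [ 0.0019 -0.0011  0.0012] rows>= 1 shift cm before turn [ 0.21  0.02 -0.09] after turn [ 0.21  0.02 -0.09]
time_s: 20.9
tcp_pos: [0.5837, -0.1564, 0.033]
eef_rot: [-114.5, 89.8, -14.5]
contact_force: [-1.3, 0.6, 2.9]
gripper_width: 0.0547
time_s: 21.6
tcp_pos: [0.5847, -0.1563, 0.2071]
eef_rot: [-106.7, 89.4, -6.6]
contact_force: [0.8, 0.2, -2.0]
gripper_width: 0.0551
t 21.6 j [  4.  14. -11.   0. -64.   6.] F [ 0.8  0.2 -2. ] w 0.0551
grasp now [ 0.5845 -0.1563  0.2259]
turn [-1.4701  0.0572 -0.7881] rows>= 12 shift cm before turn [  6.26 -16.8   26.08] after turn [ 24.19 -18.96  -7.52]
40 [  0.   -16.8   26.08] [-0.697 -0.007  0.009] [-0.81   0.312 -0.675]
s 9 speed use 0.32 err 0.0 q [ 26.  25.   4.   0. -69. -16.] tcp [0.705 0.13  0.208]
t 6 speed use 0.53 err 0.0 q [ 26.  25.   5.   0. -70.  24.] tcp [0.705 0.13  0.208]
t 9 speed use 1.2 err 0.0 q [  9.  14.  -9. -40. -41. 114.] tcp [0.705 0.13  0.208]
80 [  0.   -16.8   26.08] [-1.395 -0.01   0.006] [-0.144  0.51  -0.513]
s 9 speed use 0.32 err 0.0 q [ 26.  25.   4.   0. -69. -16.] tcp [0.705 0.13  0.208]
t 11 speed use 0.58 err 0.0 q [ 26.  25.   5.  -0. -70.  64.] tcp [0.705 0.13  0.208]
t 9 speed use 0.75 err 0.0 q [  9.  14.  -9. -40. -41. 114.] tcp [0.705 0.13  0.208]
direct [-1.47   0.057 -0.788]
s 9 speed use 0.32 err 0.0 q [ 26.  25.   4.   0. -69. -16.] tcp [0.705 0.13  0.208]
t 16 speed use 0.97 err 0.0 q [  9.  14.  -9. -40. -41. 114.] tcp [0.705 0.13  0.208]
s 4 speed use 0.11 err 0.0 q [ 11.  18.  -8. -42. -38. 116.] tcp [0.726 0.155 0.171]
s 20 speed use 0.06 err 0.0 q [ 10.  14. -20. -52. -32. 128.] tcp [0.622 0.154 0.111]
```

```bash
python3 -m creep '[[0,0,0,0,-1.2,1.9,50],[0,0,0,0,-2.1,3.3,50],[0,0,0,0,-2.1,3.3,50],[0,0,0,0,-2.1,3.3,50],[0,0,0,0,-2.1,3.3,50],[0,0,0,0,-2.1,3.3,50],[0,0,0,0,-2.1,3.3,50],[0,0,0,0,-2.1,3.3,50]]'
python3 -m creep '[[0,0,0,0,-0.9,1.1,50],[-0.1268,-0.001,0.0005,0,0,0,50],[-0.1268,-0.001,0.0005,0,0,0,50],[-0.1268,-0.001,0.0005,0,0,0,50],[-0.1268,-0.001,0.0005,0,0,0,50],[-0.1268,-0.001,0.0005,0,0,0,50],[-0.1268,-0.001,0.0005,0,0,0,50],[-0.1268,-0.001,0.0005,0,0,0,50]]'
python3 -m creep '[[-0.1268,-0.001,0.0005,0,0,0,50],[-0.1268,-0.001,0.0005,0,0,0,50],[-0.1268,-0.001,0.0005,0,0,0,50],[-0.1268,-0.001,0.0005,0,0,0,50],[-0.016,0.0567,-0.057,0,0,0,50],[-0.016,0.0567,-0.057,0,0,0,50],[-0.016,0.0567,-0.057,0,0,0,50],[-0.016,0.0567,-0.057,0,0,0,50]]'
python3 -m creep '[[-0.016,0.0567,-0.057,0,0,0,50],[-0.016,0.0567,-0.057,0,0,0,50],[-0.016,0.0567,-0.057,0,0,0,50],[-0.016,0.0567,-0.057,0,0,0,50],[-0.016,0.0567,-0.057,0,0,0,50],[0,0,0,0,0,0,50]]'
python3 st.py -1 2>/dev/null
```

```text
time_s: 22.4
tcp_pos: [0.6957, 0.1192, 0.2016]
eef_rot: [-132.5, 89.9, -32.4]
contact_force: [1.0, -0.2, -0.9]
gripper_width: 0.0549
time_s: 23.2
tcp_pos: [0.7022, 0.1296, 0.2017]
eef_rot: [3.8, 89.7, 154.9]
contact_force: [0.0, 0.6, -1.3]
gripper_width: 0.0547
time_s: 24.0
tcp_pos: [0.7022, 0.1296, 0.2021]
eef_rot: [-135.5, 71.7, 48.1]
contact_force: [0.7, -0.1, -0.8]
gripper_width: 0.0548
time_s: 24.6
tcp_pos: [0.7015, 0.1282, 0.201]
eef_rot: [-138.4, 48.8, 49.9]
contact_force: [-0.2, -0.5, -0.9]
gripper_width: 0.0546
grasp rel seat, tool axes mm [ -44.1  -23.7 -154.7] F tool [0.4 0.8 0.7] turn err [-0.008  0.005  0.001] j [  9.  14.  -9. -41. -41. 115.] w 0.0546
```

```bash
python3 -m creep '[[-0.008,0.005,0,1,0.6,0,50],[0,0,0,1.1,0.7,0,50],[0,0,0,1,0.5,0,50],[0,0,0,1,0.5,0,50],[0,0,0,0,0,1.5,50],[0,0,0,0,0,1.5,50],[0,0,0,0,0,1.5,50],[0,0,0,0,0,0,50]]'
cat > hand.py <<'E'
from sim import *
from fit import *
import sys
sg=int(sys.argv[1]);tag=sys.argv[2]
T=tool(30,sg)
s=r.get_state();Rc=E(s["eef_rot"]);g=s["tcp_pos"]-Rc[:,0]*r.hold_point_z
im,d=r.capture("side");np.savez(f"side{tag}.npz",im=im,d=d)
P=load("side",tag);ax=Rc[:,2]*sg;S=cyl(P,g,ax);Q=P[(abs(S[:,0])<.011)&(S[:,1]<.031)]
sd=np.array([.5851,.1179,.0947]) # seat as the side camera has it
print("pts",len(Q))
for h in("crown+","crown-"):
    for x0 in([0,0,0],T[:,2]*.003,-T[:,2]*.003):
        rr=least_squares(lambda p:segd(cyl(Q,g+p,ax),M[h]),x0,loss="soft_l1",f_scale=.002)
        print(h,"from grasp",(T.T@rr.x*1e3).round(1),"from seat(side)",(T.T@(g+rr.x-sd)*1e3).round(1),round(rr.cost*1e6/len(Q),2))
E
python3 hand.py -1 6 2>/dev/null; python3 st.py -1 2>/dev/null
```

```text
time_s: 25.4
tcp_pos: [0.6848, 0.1306, 0.1381]
eef_rot: [-139.1, 48.6, 49.7]
contact_force: [0.1, -0.1, -1.2]
gripper_width: 0.055
pts 52
crown+ from grasp [6.  1.9 6.1] from seat(side) [   3.8   -2.3 -102.1] 1.17
crown+ from grasp [2.4 1.6 6.5] from seat(side) [   0.2   -2.6 -101.7] 1.14
crown+ from grasp [5.  1.6 4.9] from seat(side) [   2.8   -2.6 -103.2] 1.2
crown- from grasp [3.6 4.9 1.9] from seat(side) [   1.4    0.7 -106.2] 2.01
crown- from grasp [1.2 1.3 6.1] from seat(side) [  -1.    -2.9 -102.1] 1.63
crown- from grasp [3.6 4.9 1.9] from seat(side) [   1.4    0.7 -106.2] 2.01
grasp rel seat, tool axes mm [  -3.2   -2.8 -110.5] F tool [1.7 0.6 0.8] turn err [0.003 0.001 0.001] j [  8.  17. -12. -47. -37. 124.] w 0.0549
```

Run:
```python
from h import *
ims=[]
for t,m in(("3",.11),("6",.11)):
    im=np.load(f"side{t}.npz")["im"];p=proj("side",[SEAT+AR*.08])[0].astype(int)
    ims.append(cv2.resize(im[p[1]-26:p[1]+26,p[0]-32:p[0]+32],(400,325),interpolation=2))
cv2.imwrite("pics/v6.png",np.hstack(ims))
```

View pics/v6.png

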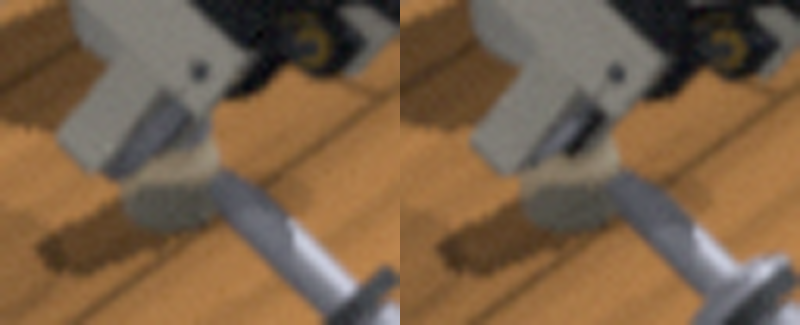

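```bash
python3 -m creep '[[0,0,0,-0.17,0.2,0.5,50],[0,0,0,0,0,0.7,50],[0,0,0,0,0,0.7,50],[0,0,0,0,0,0.7,50],[0,0,0,0,0,0.6,50],[0,0,0,0,0,0,50],[0,0,0,0,0,0,50]]'
python3 st.py -1 2>/dev/null
python3 -m creep '[[0,0,0,0,0,0.5,50],[0,0,0,0,0,0.5,50],[0,0,0,0,0,0,50]]'
python3 st.py -1 2>/dev/null
python3 -m creep '[[0,0,0,0,0,0.4,50],[0,0,0,0,0,0.3,50],[0,0,0,0,0,0,50]]'
python3 st.py -1 2>/dev/null
```

```text
time_s: 26.15
tcp_pos: [0.6596, 0.1276, 0.1239]
eef_rot: [-139.3, 48.6, 49.6]
contact_force: [0.2, -0.8, -2.1]
gripper_width: 0.0546
grasp rel seat, tool axes mm [ -4.5  -0.5 -79.7] F tool [1.3 1.6 0.9] turn err [ 0.004 -0.     0.001] j [  7.  16. -16. -50. -36. 127.] w 0.0546
time_s: 26.45
tcp_pos: [0.65, 0.1276, 0.1182]
eef_rot: [-139.2, 48.6, 49.6]
contact_force: [-0.4, -0.0, -1.4]
gripper_width: 0.0547
grasp rel seat, tool axes mm [ -4.4  -0.5 -68.5] F tool [0.9 0.6 1. ] turn err [0.003 0.001 0.001] j [  7.  16. -17. -51. -35. 129.] w 0.0547
time_s: 26.75
tcp_pos: [0.6443, 0.1275, 0.1149]
eef_rot: [-139.2, 48.6, 49.6]
contact_force: [0.2, -2.1, -0.4]
gripper_width: 0.0545
grasp rel seat, tool axes mm [ -4.4  -0.4 -62. ] F tool [-0.7  2.1  0.1] turn err [0.003 0.001 0.001] j [  7.  16. -17. -51. -35. 129.] w 0.0545
```

```bash
python3 -m creep '[[0,0,0,0,0,0.3,50],[0,0,0,0,0,0,50]]'
python3 st.py -1 2>/dev/null
python3 -m creep '[[0,0,0,0,0,0.3,50],[0,0,0,0,0,0,50]]'
python3 st.py -1 2>/dev/null
python3 -m creep '[[0,0,0,0,0,0.3,50],[0,0,0,0,0,0,50]]'
python3 st.py -1 2>/dev/null
```

```text
time_s: 26.95
tcp_pos: [0.6419, 0.1275, 0.1135]
eef_rot: [-139.2, 48.6, 49.6]
contact_force: [0.0, -0.2, -1.4]
gripper_width: 0.0545
grasp rel seat, tool axes mm [ -4.5  -0.4 -59.2] F tool [1.  0.8 0.7] turn err [0.003 0.    0.001] j [  7.  16. -18. -51. -35. 130.] w 0.0545
time_s: 27.15
tcp_pos: [0.6392, 0.1275, 0.112]
eef_rot: [-139.2, 48.6, 49.6]
contact_force: [-0.6, -0.3, -1.5]
gripper_width: 0.0548
grasp rel seat, tool axes mm [ -4.4  -0.5 -56.1] F tool [0.7 0.8 1.3] turn err [0.003 0.    0.001] j [  7.  16. -18. -52. -35. 130.] w 0.0548
time_s: 27.35
tcp_pos: [0.6367, 0.1274, 0.1105]
eef_rot: [-139.2, 48.6, 49.6]
contact_force: [-0.2, -0.5, -1.0]
gripper_width: 0.0546
grasp rel seat, tool axes mm [ -4.4  -0.4 -53.1] F tool [0.4 0.9 0.7] turn err [0.003 0.    0.001] j [  7.  16. -18. -52. -35. 130.] w 0.0546
```

```bash
python3 -m creep '[[0,0,0,0,0,0.5,50],[0,0,0,0,0,0.5,50],[0,0,0,0,0,0.5,50],[0,0,0,0,0,0,50]]'
python3 st.py -1 2>/dev/null
python3 -m creep '[[0,0,0,0,0,0.5,50],[0,0,0,0,0,0.4,50],[0,0,0,0,0,0.3,50],[0,0,0,0,0,0,50]]'
python3 st.py -1 2>/dev/null
python3 -m creep '[[0,0,0,0,0,0.2,50],[0,0,0,0,0,0,50]]'
python3 st.py -1 2>/dev/null
```

```text
time_s: 27.75
tcp_pos: [0.6232, 0.1272, 0.1027]
eef_rot: [-139.2, 48.6, 49.6]
contact_force: [0.0, -0.5, -1.5]
gripper_width: 0.0547
grasp rel seat, tool axes mm [ -4.5  -0.3 -37.5] F tool [0.9 1.  0.7] turn err [0.003 0.001 0.001] j [  6.  15. -20. -53. -34. 132.] w 0.0547
time_s: 28.15
tcp_pos: [0.6132, 0.1271, 0.0969]
eef_rot: [-139.2, 48.6, 49.6]
contact_force: [0.6, 0.3, -0.9]
gripper_width: 0.0545
grasp rel seat, tool axes mm [ -4.5  -0.3 -26. ] F tool [ 1.2  0.3 -0.1] turn err [0.003 0.001 0.001] j [  6.  15. -21. -55. -34. 134.] w 0.0545
time_s: 28.35
tcp_pos: [0.6118, 0.1272, 0.0961]
eef_rot: [-139.3, 48.6, 49.6]
contact_force: [-0.7, 0.7, -1.1]
gripper_width: 0.0549
grasp rel seat, tool axes mm [ -4.5  -0.3 -24.5] F tool [ 0.9 -0.3  1.1] turn err [0.003 0.    0.001] j [  6.  15. -21. -55. -34. 134.] w 0.0549
```

```bash
python3 -m creep '[[0,0,0,0,0,0.15,50],[0,0,0,0,0,0.1,50],[0,0,0,0,0,0,50]]'
python3 st.py -1 2>/dev/null
python3 -m creep '[[0,0,0,0,0,0.1,50],[0,0,0,0,0,0,50]]'
python3 st.py -1 2>/dev/null
python3 -m creep '[[0,0,0,0,0,0.1,50],[0,0,0,0,0,0,50]]'
python3 st.py -1 2>/dev/null
```

```text
time_s: 28.65
tcp_pos: [0.6096, 0.1271, 0.0949]
eef_rot: [-139.2, 48.6, 49.6]
contact_force: [-0.1, 0.3, -1.0]
gripper_width: 0.0547
grasp rel seat, tool axes mm [ -4.5  -0.3 -21.9] F tool [0.9 0.1 0.6] turn err [0.003 0.    0.001] j [  6.  15. -21. -55. -34. 135.] w 0.0547
time_s: 28.85
tcp_pos: [0.6088, 0.1271, 0.0944]
eef_rot: [-139.3, 48.6, 49.6]
contact_force: [0.5, 0.1, -0.3]
gripper_width: 0.0549
grasp rel seat, tool axes mm [ -4.5  -0.3 -21. ] F tool [ 0.5  0.1 -0.3] turn err [0.003 0.    0.001] j [  6.  15. -21. -55. -34. 135.] w 0.0549
time_s: 29.05
tcp_pos: [0.6079, 0.1271, 0.0939]
eef_rot: [-139.2, 48.6, 49.6]
contact_force: [0.3, -0.3, -0.8]
gripper_width: 0.0548
grasp rel seat, tool axes mm [ -4.5  -0.3 -20. ] F tool [0.6 0.6 0.2] turn err [0.003 0.    0.001] j [  6.  15. -21. -55. -34. 135.] w 0.0548
```

```bash
python3 -m creep '[[0,0,0,0,0,0.1,50],[0,0,0,0,0,0,50]]'
python3 st.py -1 2>/dev/null
python3 -m creep '[[0,0,0,0,0,0.1,50],[0,0,0,0,0,0,50]]'
python3 st.py -1 2>/dev/null
python3 -m creep '[[0,0,0,0,0,0.08,50],[0,0,0,0,0,0,50]]'
python3 st.py -1 2>/dev/null
```

```text
time_s: 29.25
tcp_pos: [0.6076, 0.1271, 0.0937]
eef_rot: [-139.3, 48.5, 49.5]
contact_force: [1.9, 0.4, -0.6]
gripper_width: 0.0547
grasp rel seat, tool axes mm [ -4.5  -0.3 -19.6] F tool [ 1.5  0.4 -1.3] turn err [ 0.004 -0.001  0.001] j [  6.  15. -21. -55. -34. 135.] w 0.0547
time_s: 29.45
tcp_pos: [0.6073, 0.1271, 0.0935]
eef_rot: [-139.4, 48.5, 49.5]
contact_force: [4.7, 1.9, -0.7]
gripper_width: 0.0547
grasp rel seat, tool axes mm [ -4.5  -0.3 -19.1] F tool [ 3.4 -0.1 -3.8] turn err [ 0.004 -0.002  0.001] j [  6.  15. -21. -55. -34. 135.] w 0.0547
time_s: 29.65
tcp_pos: [0.6071, 0.1271, 0.0934]
eef_rot: [-139.4, 48.5, 49.4]
contact_force: [6.3, 1.7, -1.2]
gripper_width: 0.0547
grasp rel seat, tool axes mm [ -4.5  -0.3 -18.9] F tool [ 4.4  0.7 -4.9] turn err [ 0.004 -0.002  0.   ] j [  6.  15. -21. -55. -34. 135.] w 0.0547
```

```bash
python3 -m creep '[[0,0,0,0,0,-0.05,70],[0,0,0,0,0,0,100],[0,0,0,0,0,0,100],[0,0,0,0,0,0,100],[0,0,0,0,0,0,100]]'
python3 -m creep '[[0,0,0,-2,0,0,100],[0,0,0,-4,0,0,100],[0,0,0,-4,0,0,100],[0,0,0,-4,0,0,100],[0,0,0,-1,0,0,100],[0,0,0,0,0,0,100]]'
python3 - 2>/dev/null <<'E'
from sim import *
from fit import *
plan(ROW-RA*.0488+[0,0,.12],DOWN)
for n in("side","top"):
    im,d=r.capture(n);np.savez(f"{n}7.npz",im=im,d=d);P=load(n,"7")
    sd=np.array([.5851,.1179,.0947]) if n=="side" else np.array([.5845,.1207,.0945])
    for m,lab in((.006,"w1"),(.018,"w2")):
        g=sd+AR*m;S=cyl(P,g,AR);Q=P[(abs(S[:,0])<.0065)&(S[:,1]<.031)&(S[:,1]>.0125)]
        for h in("crown+","crown-"):
            rr=least_squares(lambda p:segd(cyl(Q,g+p,AR),M[h]),[0,0,0],loss="soft_l1",f_scale=.002);print(n,lab,len(Q),h,(UP.T@rr.x*1e3).round(1),rr.cost*1e6/max(1,len(Q)))
    p=proj(n,[SEAT+AR*.03])[0].astype(int)
    cv2.imwrite(f"pics/c_{n}.png",cv2.resize(im[p[1]-26:p[1]+26,p[0]-32:p[0]+32],(400,325),interpolation=2))
cv2.imwrite("pics/v7.png",np.hstack([cv2.imread("pics/c_side.png"),cv2.imread("pics/c_top.png")]))
x,Rc,q=cur();a=rel(Rc,DOWN);print(a.round(3))
sim(x,Rc,q,[('t',a,14)])
M2=R.from_euler("z",80,degrees=True).as_matrix()@DOWN;print(rel(Rc,M2).round(3),rel(M2,DOWN).round(3))
sim(x,Rc,q,[('t',rel(Rc,M2),8),('t',rel(M2,DOWN),11)])
E
```

```text
time_s: 30.15
tcp_pos: [0.6058, 0.1271, 0.0926]
eef_rot: [-139.2, 48.6, 49.6]
contact_force: [0.2, -0.7, -0.0]
gripper_width: 0.0856
time_s: 30.75
tcp_pos: [0.5419, 0.051, 0.2071]
eef_rot: [-139.5, 48.4, 49.3]
contact_force: [0.7, -0.2, -0.5]
gripper_width: 0.088
t 30.8 j [ -0.   1. -23. -45. -46. 125.] F [ 0.7 -0.2 -0.5] w 0.088
grasp now [0.5338 0.0415 0.2212]
turn [ 1.4761 -0.0708  0.7973] rows>= 12 shift cm before turn [-5.56 24.09 -0.86] after turn [  5.79  -0.44 -24.04]
side w1 97 crown+ [2.5 0.6 0.2] 0.5178838364122129
side w1 97 crown- [ 2.8 -0.1 -3.7] 1.510888112805502
side w2 115 crown+ [2.1 1.3 3.5] 1.5661897225779566
side w2 115 crown- [2.1 1.9 0.4] 0.5975019540746018
top w1 102 crown+ [ 2.4  0.7 -0.3] 0.5642082625741414
top w1 102 crown- [ 3.9  0.7 -3.3] 1.1972989358001562
top w2 106 crown+ [1.  1.7 3.8] 1.6239202000867825
top w2 106 crown- [ 2.9  1.9 -0.7] 0.5977008721872281
[ 1.476 -0.067  0.795]
t 14 speed use 1.27 err 0.0 q [ 26.   9. -18.   0. -63. -16.] tcp [0.542 0.052 0.205]
[ 0.147 -0.51   0.514] [1.396 0.    0.   ]
t 8 speed use 0.97 err 0.0 q [ 26.   9. -18.   0. -63.  64.] tcp [0.542 0.052 0.205]
t 11 speed use 0.58 err 0.0 q [ 26.   9. -18.  -0. -63. -16.] tcp [0.542 0.052 0.205]
```

View pics/v7.png

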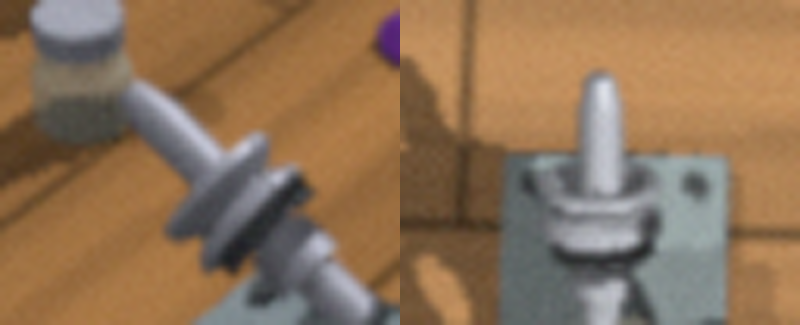

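Both crops show the two washers crown to crown on the seat (side about (240,200), top about (600,210)), and both fits agree. On to the third.

```bash
python3 -m creep '[[0.0163,-0.0567,0.0571,0,0,0,100],[0.0163,-0.0567,0.0571,0,0,0,100],[0.0163,-0.0567,0.0571,0,0,0,100],[0.0163,-0.0567,0.0571,0,0,0,100],[0.0163,-0.0567,0.0571,0,0,0,100],[0.0163,-0.0567,0.0571,0,0,0,100],[0.0163,-0.0567,0.0571,0,0,0,100],[0.0163,-0.0567,0.0571,0,0,0,100]]'
python3 -m creep '[[0.0163,-0.0567,0.0571,0,0,0,100],[0.127,0,0,0,0,0,100],[0.127,0,0,0,0,0,100],[0.127,0,0,0,0,0,100],[0.127,0,0,0,0,0,100],[0.127,0,0,0,0,0,100],[0.127,0,0,0,0,0,100],[0.127,0,0,0,0,0,100]]'
python3 -m creep '[[0.127,0,0,0,0,0,100],[0.127,0,0,0,0,0,100],[0.127,0,0,0,0,0,100],[0.127,0,0,0,0,0,100],[0,0,0,0,-0.1,-2,100],[0,0,0,0,-0.1,-4,100],[0,0,0,0,-0.1,-4,100],[0,0,0,0,-0.1,-4,100]]'
python3 -m creep '[[0,0,0,0,0,-4,100],[0,0,0,0,0,-4,100],[0,0,0,0,0,-2,100],[0,0,0,0,0,0,100],[0,0,0,0,0,0,100]]'
python3 -c "
from h import *
plan(ROW-RA*.0488,DOWN)"
```

```text
time_s: 31.65
tcp_pos: [0.5413, 0.0526, 0.2034]
eef_rot: [-134.9, 85.7, 46.1]
contact_force: [0.4, -0.3, -0.6]
gripper_width: 0.0876
time_s: 32.45
tcp_pos: [0.5413, 0.0525, 0.2028]
eef_rot: [73.4, 89.8, -157.8]
contact_force: [-0.5, 0.2, -0.3]
gripper_width: 0.0875
time_s: 33.25
tcp_pos: [0.57, -0.0857, 0.2029]
eef_rot: [85.8, 89.8, -174.1]
contact_force: [-0.4, 0.6, 0.0]
gripper_width: 0.0874
time_s: 33.75
tcp_pos: [0.587, -0.1837, 0.203]
eef_rot: [77.2, 89.8, 177.2]
contact_force: [0.9, -0.1, -0.5]
gripper_width: 0.0878
t 33.8 j [  1.  16.  -9.  -0. -65.   9.] F [ 0.9 -0.1 -0.5] w 0.0878
grasp now [ 0.5871 -0.1837  0.2218]
turn [-0.0008  0.0007 -0.003 ] rows>= 1 shift cm before turn [17.38 -0.12 -0.16] after turn [17.38 -0.07 -0.15]
```

```bash
python3 -m creep '[[0,0,-0.003,3,-0.1,-0.15,100],[0,0,0,4,0,0,100],[0,0,0,4,0,0,100],[0,0,0,3.5,0,0,100],[0,0,0,2,0,0,100],[0,0,0,1.05,0,0,100],[0,0,0,0,0,0,100],[0,0,0,0,0,0,100]]' 30
python3 -c "
from h import *
plan(ROW-RA*.0488,DOWN)"
```

```text
time_s: 34.55
tcp_pos: [0.5897, -0.1849, 0.0306]
eef_rot: [-104.6, 89.8, -4.6]
contact_force: [0.1, -1.0, 0.3]
gripper_width: 0.0877
t 34.5 j [  1.  26. -20.   0. -44.   9.] F [ 0.1 -1.   0.3] w 0.0877
grasp now [ 0.5896 -0.1849  0.0494]
turn [ 0.0007 -0.001   0.004 ] rows>= 1 shift cm before turn [0.14 0.17 0.02] after turn [0.14 0.17 0.02]
```

```bash
python3 -m creep '[[0,0,0,0.15,0.15,0.02,100],[0,0,0,0,0,0,50],[0,0,0,0,0,0,50],[0,0,0,0,0,0,50],[0,0,0,0,0,0,50],[0,0,0,0,0,0,50],[0,0,0,0,0,0,50]]' 30
python3 -m creep '[[0,0,0,-1,0,0,50],[0,0,0,-2,0,0,50],[0,0,0,-4,0,0,50],[0,0,0,-4,0,0,50],[0,0,0,-4,0,0,50],[0,0,0,-2,0,0,50],[0,0,0,0,0,0,50]]'
python3 - 2>/dev/null <<'E'
from sim import *
T=tool(30,1)
plan(SEAT+AR*.13,T)
x,Rc,q=cur()
G=SEAT+AR*.13+T[:,0]*.0188
sh=Rc.T@(G-x)*100; sh[0]=0
M=R.from_euler("z",-50,degrees=True).as_matrix()@DOWN
print(sh.round(2),rel(Rc,M).round(3),rel(M,T).round(3))
sim(x,Rc,q,[('s',sh,10),('t',rel(Rc,M),7),('t',rel(M,T),8)])
print(rel(Rc,T).round(3));sim(x,Rc,q,[('s',sh,10),('t',rel(Rc,T),13)])
E
```

```text
time_s: 35.25
tcp_pos: [0.588, -0.1856, 0.0287]
eef_rot: [-104.5, 89.8, -4.5]
contact_force: [1.2, -0.3, 1.6]
gripper_width: 0.0542
time_s: 35.95
tcp_pos: [0.5884, -0.1858, 0.203]
eef_rot: [-104.9, 89.4, -4.9]
contact_force: [0.1, -0.4, -1.3]
gripper_width: 0.0546
t 36.0 j [  1.  16.  -9.   0. -64.   9.] F [ 0.1 -0.4 -1.3] w 0.0546
grasp now [ 0.5882 -0.1858  0.2218]
turn [ 1.5227 -0.7941 -0.0583] rows>= 12 shift cm before turn [  5.85 -16.93  29.06] after turn [25.21 21.78  7.43]
[  0.   -16.93  29.06] [0.873 0.002 0.01 ] [ 0.69  -0.693  0.255]
s 10 speed use 0.32 err 0.0 q [ 26.  25.   4.   0. -69. -16.] tcp [0.705 0.13  0.204]
t 7 speed use 0.57 err 0.0 q [ 26.  25.   5.  -0. -70. -66.] tcp [0.705 0.13  0.204]
t 8 speed use 0.55 err 0.0 q [  9.  14.  -9. -41. -41. -65.] tcp [0.705 0.13  0.204]
[ 1.523 -0.794 -0.058]
s 10 speed use 0.32 err 0.0 q [ 26.  25.   4.   0. -69. -16.] tcp [0.705 0.13  0.204]
t 13 speed use 0.31 err 0.0 q [  9.  14.  -9. -41. -41. -65.] tcp [0.705 0.13  0.204]
```

```bash
python3 -m creep '[[0,0,0,0,-1,1.7,50],[0,0,0,0,-2,3.4,50],[0,0,0,0,-2,3.4,50],[0,0,0,0,-2,3.4,50],[0,0,0,0,-2,3.4,50],[0,0,0,0,-2,3.4,50],[0,0,0,0,-2,3.4,50],[0,0,0,0,-2,3.4,50]]'
python3 -m creep '[[0,0,0,0,-1.4,2.4,50],[0,0,0,0,-0.5,1.1,50],[0.117,-0.061,-0.0045,0,0,0,50],[0.117,-0.061,-0.0045,0,0,0,50],[0.117,-0.061,-0.0045,0,0,0,50],[0.117,-0.061,-0.0045,0,0,0,50],[0.117,-0.061,-0.0045,0,0,0,50],[0.117,-0.061,-0.0045,0,0,0,50]]'
python3 -m creep '[[0.117,-0.061,-0.0045,0,0,0,50],[0.117,-0.061,-0.0045,0,0,0,50],[0.117,-0.061,-0.0045,0,0,0,50],[0.117,-0.061,-0.0045,0,0,0,50],[0.117,-0.061,-0.0045,0,0,0,50],[0.117,-0.061,-0.0045,0,0,0,50],[0.117,-0.061,-0.0045,0,0,0,50],[0,0,0,0,0,0,50]]'
python3 st.py 1 2>/dev/null
```

```text
time_s: 36.75
tcp_pos: [0.6899, 0.093, 0.1977]
eef_rot: [-128.1, 89.9, -28.1]
contact_force: [1.1, -1.2, -1.7]
gripper_width: 0.0545
time_s: 37.55
tcp_pos: [0.7025, 0.1286, 0.198]
eef_rot: [16.0, 69.3, 75.0]
contact_force: [0.0, -0.3, -2.1]
gripper_width: 0.0546
time_s: 38.35
tcp_pos: [0.7008, 0.1286, 0.1975]
eef_rot: [41.6, 48.9, 49.9]
contact_force: [-0.3, 0.1, -1.1]
gripper_width: 0.0549
grasp rel seat, tool axes mm [-41.6  22.7 152.3] F tool [ 0.8 -0.3 -0.8] turn err [-0.007 -0.007  0.   ] j [  9.  14.  -9. -41. -41. -65.] w 0.0549
```

```bash
python3 -m creep '[[-0.007,-0.007,0,1,-0.6,0,50],[0,0,0,1,-0.6,0,50],[0,0,0,1,-0.5,0,50],[0,0,0,1,-0.5,0,50],[0,0,0,0,0,-1.5,50],[0,0,0,0,0,-1.5,50],[0,0,0,0,0,-1.5,50],[0,0,0,0,0,0,50]]'
python3 st.py 1 2>/dev/null; python3 hand.py 1 8 2>/dev/null
```

```text
time_s: 39.15
tcp_pos: [0.6844, 0.13, 0.1352]
eef_rot: [40.8, 48.6, 49.6]
contact_force: [0.9, -0.1, -1.2]
gripper_width: 0.0549
grasp rel seat, tool axes mm [ -1.2   1.2 106.9] F tool [ 1.2 -0.8  0.2] turn err [ 0.004 -0.001 -0.001] j [  8.  17. -13. -48. -37. -56.] w 0.0549
pts 73
crown+ from grasp [-0.4 -2.1 -3.5] from seat(side) [ -0.9   0.5 102.8] 0.86
crown+ from grasp [-0.4 -1.9 -3.5] from seat(side) [ -0.9   0.7 102.8] 0.87
crown+ from grasp [-0.4 -1.9 -3.5] from seat(side) [ -0.9   0.7 102.8] 0.87
crown- from grasp [ 2.4  1.1 -7.2] from seat(side) [ 1.9  3.7 99.1] 1.43
crown- from grasp [ 2.4  1.1 -7.2] from seat(side) [ 1.9  3.7 99.1] 1.43
crown- from grasp [ 2.4  1.1 -7.2] from seat(side) [ 1.9  3.7 99.1] 1.43
```

```bash
python3 -m creep '[[0,0,0,0,-0.05,-0.6,50],[0,0,0,0,0,-0.7,50],[0,0,0,0,0,-0.7,50],[0,0,0,0,0,-0.6,50],[0,0,0,0,0,-0.5,50],[0,0,0,0,0,0,50]]'
python3 st.py 1 2>/dev/null
python3 -m creep '[[0,0,0,0,0,-0.4,50],[0,0,0,0,0,-0.4,50],[0,0,0,0,0,0,50]]'
python3 st.py 1 2>/dev/null
python3 -m creep '[[0,0,0,0,0,-0.35,50],[0,0,0,0,0,-0.35,50],[0,0,0,0,0,0,50]]'
python3 st.py 1 2>/dev/null
python3 -m creep '[[0,0,0,0,0,-0.35,50],[0,0,0,0,0,-0.35,50],[0,0,0,0,0,0,50]]'
python3 st.py 1 2>/dev/null
```

```text
time_s: 39.8
tcp_pos: [0.6596, 0.1292, 0.1203]
eef_rot: [40.6, 48.6, 49.5]
contact_force: [-0.2, -0.5, -0.8]
gripper_width: 0.0547
grasp rel seat, tool axes mm [-1.   0.4 77.9] F tool [ 0.3 -0.7 -0.6] turn err [ 0.005  0.    -0.   ] j [  7.  17. -16. -50. -35. -52.] w 0.0547
time_s: 40.1
tcp_pos: [0.6529, 0.1292, 0.1164]
eef_rot: [40.6, 48.6, 49.5]
contact_force: [-0.6, 0.1, -0.9]
gripper_width: 0.0547
grasp rel seat, tool axes mm [-1.   0.4 70.1] F tool [ 0.5 -0.2 -1. ] turn err [ 0.005  0.    -0.   ] j [  7.  16. -16. -51. -35. -51.] w 0.0547
time_s: 40.4
tcp_pos: [0.6468, 0.1291, 0.1129]
eef_rot: [40.6, 48.6, 49.5]
contact_force: [-1.3, -0.5, -0.3]
gripper_width: 0.0546
grasp rel seat, tool axes mm [-1.   0.3 63.1] F tool [-0.6 -0.2 -1.3] turn err [ 0.005  0.    -0.   ] j [  7.  16. -17. -51. -35. -50.] w 0.0546
time_s: 40.7
tcp_pos: [0.6408, 0.129, 0.1094]
eef_rot: [40.6, 48.6, 49.5]
contact_force: [0.5, 0.1, -0.7]
gripper_width: 0.0543
grasp rel seat, tool axes mm [-1.   0.3 56.1] F tool [ 0.8 -0.3  0.1] turn err [ 0.005  0.    -0.   ] j [  7.  16. -18. -52. -35. -50.] w 0.0543
```

```bash
python3 -m creep '[[0,0,0,0,0,-0.4,50],[0,0,0,0,0,-0.4,50],[0,0,0,0,0,-0.3,50],[0,0,0,0,0,0,50]]'
python3 st.py 1 2>/dev/null
python3 -m creep '[[0,0,0,0,0,-0.3,50],[0,0,0,0,0,-0.2,50],[0,0,0,0,0,0,50]]'
python3 st.py 1 2>/dev/null
python3 -m creep '[[0,0,0,0,0,-0.15,50],[0,0,0,0,0,0,50]]'
python3 st.py 1 2>/dev/null
```

```text
time_s: 41.1
tcp_pos: [0.6313, 0.1289, 0.1039]
eef_rot: [40.6, 48.6, 49.5]
contact_force: [-0.6, -0.3, -1.5]
gripper_width: 0.0547
grasp rel seat, tool axes mm [-1.   0.2 45.2] F tool [ 0.7 -0.7 -1.2] turn err [ 0.005  0.001 -0.   ] j [  7.  16. -19. -53. -34. -48.] w 0.0547
time_s: 41.4
tcp_pos: [0.6272, 0.1289, 0.1015]
eef_rot: [40.6, 48.6, 49.5]
contact_force: [0.3, -0.1, -1.8]
gripper_width: 0.0546
grasp rel seat, tool axes mm [-1.   0.2 40.5] F tool [ 1.4 -0.9 -0.6] turn err [ 0.005  0.001 -0.   ] j [  7.  16. -19. -53. -34. -48.] w 0.0546
time_s: 41.6
tcp_pos: [0.6261, 0.1289, 0.1008]
eef_rot: [40.6, 48.5, 49.5]
contact_force: [-0.2, -0.8, -1.4]
gripper_width: 0.0548
grasp rel seat, tool axes mm [-1.   0.3 39.1] F tool [ 0.5 -1.3 -0.9] turn err [ 0.005  0.001 -0.   ] j [  7.  16. -19. -54. -34. -47.] w 0.0548
```

```bash
python3 -m creep '[[0,0,0,0,0,-0.15,50],[0,0,0,0,0,0,50]]'
python3 st.py 1 2>/dev/null
python3 -m creep '[[0,0,0,0,0,-0.1,50],[0,0,0,0,0,0,50]]'
python3 st.py 1 2>/dev/null
python3 -m creep '[[0,0,0,0,0,-0.1,50],[0,0,0,0,0,0,50]]'
python3 st.py 1 2>/dev/null
```

```text
time_s: 41.8
tcp_pos: [0.6248, 0.1289, 0.1001]
eef_rot: [40.6, 48.5, 49.5]
contact_force: [-0.3, -1.0, -1.0]
gripper_width: 0.0547
grasp rel seat, tool axes mm [-1.   0.2 37.6] F tool [ 0.1 -1.3 -0.7] turn err [ 0.005  0.001 -0.   ] j [  7.  16. -20. -54. -34. -47.] w 0.0547
time_s: 42.0
tcp_pos: [0.624, 0.1289, 0.0996]
eef_rot: [40.6, 48.5, 49.5]
contact_force: [-0.2, 0.4, -1.1]
gripper_width: 0.0553
grasp rel seat, tool axes mm [-1.   0.2 36.7] F tool [ 1.  -0.1 -0.7] turn err [ 0.005  0.001 -0.   ] j [  7.  16. -20. -54. -34. -47.] w 0.0553
time_s: 42.2
tcp_pos: [0.6231, 0.1288, 0.0991]
eef_rot: [40.6, 48.5, 49.5]
contact_force: [0.2, 0.1, -0.6]
gripper_width: 0.0549
grasp rel seat, tool axes mm [-1.   0.2 35.7] F tool [ 0.6 -0.2 -0.1] turn err [ 0.005  0.001 -0.   ] j [  6.  16. -20. -54. -34. -47.] w 0.0549
```

```bash
python3 -m creep '[[0,0,0,0,0,-0.1,50],[0,0,0,0,0,0,50]]'
python3 st.py 1 2>/dev/null
python3 -m creep '[[0,0,0,0,0,-0.08,50],[0,0,0,0,0,0,50]]'
python3 st.py 1 2>/dev/null
```

```text
time_s: 42.4
tcp_pos: [0.6225, 0.1289, 0.0988]
eef_rot: [40.5, 48.5, 49.4]
contact_force: [0.5, 0.1, -0.5]
gripper_width: 0.0547
grasp rel seat, tool axes mm [-1.   0.3 35. ] F tool [ 0.6 -0.3  0.2] turn err [ 0.005  0.001 -0.   ] j [  6.  16. -20. -54. -34. -47.] w 0.0547
time_s: 42.6
tcp_pos: [0.6221, 0.1289, 0.0986]
eef_rot: [40.5, 48.5, 49.4]
contact_force: [2.7, 1.7, -1.1]
gripper_width: 0.0545
grasp rel seat, tool axes mm [-1.   0.3 34.6] F tool [2.8 0.3 1.8] turn err [ 0.005  0.002 -0.   ] j [  6.  16. -20. -54. -34. -47.] w 0.0545
```

```bash
python3 -m creep '[[0,0,0,0,0,-0.06,50],[0,0,0,0,0,0,50]]'
python3 st.py 1 2>/dev/null
python3 -m creep '[[0,0,0,0,0,-0.06,50],[0,0,0,0,0,0,50]]'
python3 st.py 1 2>/dev/null
```

```text
time_s: 42.8
tcp_pos: [0.6217, 0.1289, 0.0984]
eef_rot: [40.5, 48.5, 49.4]
contact_force: [2.9, 2.0, -0.2]
gripper_width: 0.0545
grasp rel seat, tool axes mm [-1.   0.3 34.1] F tool [2.4 0.9 2.4] turn err [ 0.005  0.002 -0.   ] j [  6.  16. -20. -54. -34. -47.] w 0.0545
time_s: 43.0
tcp_pos: [0.6215, 0.1289, 0.0983]
eef_rot: [40.5, 48.5, 49.4]
contact_force: [4.7, 2.2, 0.2]
gripper_width: 0.0552
grasp rel seat, tool axes mm [-1.1  0.3 33.8] F tool [3.  0.8 4.1] turn err [ 0.005  0.003 -0.   ] j [  6.  16. -20. -54. -34. -47.] w 0.0552
```

```bash
python3 -m creep '[[0,0,0,0,0,-0.08,50],[0,0,0,0,0,0,50]]'
python3 st.py 1 2>/dev/null
python3 -m creep '[[0,0,0,0,0,-0.08,50],[0,0,0,0,0,0,50]]'
python3 st.py 1 2>/dev/null
```

```text
time_s: 43.2
tcp_pos: [0.6213, 0.1289, 0.0982]
eef_rot: [40.4, 48.4, 49.3]
contact_force: [6.4, 2.4, 0.9]
gripper_width: 0.0542
grasp rel seat, tool axes mm [-1.1  0.4 33.6] F tool [3.2 0.8 6. ] turn err [0.006 0.003 0.   ] j [  6.  16. -20. -54. -34. -46.] w 0.0542
time_s: 43.4
tcp_pos: [0.6211, 0.1289, 0.0982]
eef_rot: [40.4, 48.4, 49.2]
contact_force: [6.7, 2.3, 1.1]
gripper_width: 0.0546
grasp rel seat, tool axes mm [-1.2  0.4 33.5] F tool [3.2 0.7 6.4] turn err [0.006 0.004 0.   ] j [  6.  16. -20. -54. -34. -46.] w 0.0546
```

```bash
python3 -m creep '[[0,0,0,0,0,-0.06,50],[0,0,0,0,0,0,50]]'
python3 st.py 1 2>/dev/null
```

```text
time_s: 43.6
tcp_pos: [0.6209, 0.1289, 0.0981]
eef_rot: [40.3, 48.4, 49.2]
contact_force: [7.4, 2.3, 1.2]
gripper_width: 0.0548
grasp rel seat, tool axes mm [-1.2  0.4 33.3] F tool [3.4 0.6 7. ] turn err [0.006 0.005 0.   ] j [  6.  16. -20. -54. -34. -46.] w 0.0548
```

```bash
python3 -m creep '[[0,0,0,0,0,0,70],[0,0,0,0,0,0,100],[0,0,0,0,0,0,100],[0,0,0,0,0,0,100],[0,0,0,0,0,0,100]]'
python3 -m creep '[[0,0,0,-2,0,0,100],[0,0,0,-3,0,0,100],[0,0,0,-2,0,0,100],[0,0,0,0,0,2,30],[0,0,0,0,0,0.5,30],[0,0,0,0,0,0,30],[0,0,0,0,0,0,30],[0,0,0,0,0,0,30]]'
python3 st.py 1 2>/dev/null
python3 - 2>/dev/null <<'E'
from sim import *
from fit import *
for n in("side","top"):
    im,d=r.capture(n);np.savez(f"{n}9.npz",im=im,d=d);P=load(n,"9")
    sd=np.array([.5851,.1179,.0947]) if n=="side" else np.array([.5845,.1207,.0945])
    for m,lab in((.006,"w1"),(.018,"w2"),(.03,"w3")):
        g=sd+AR*m;S=cyl(P,g,AR);Q=P[(abs(S[:,0])<.0065)&(S[:,1]<.031)&(S[:,1]>.0125)]
        if len(Q)<20: print(n,lab,len(Q));continue
        for h in("crown+","crown-"):
            rr=least_squares(lambda p:segd(cyl(Q,g+p,AR),M[h]),[0,0,0],loss="soft_l1",f_scale=.002);print(n,lab,len(Q),h,(UP.T@rr.x*1e3).round(1),round(rr.cost*1e6/len(Q),2))
    p=proj(n,[SEAT+AR*.04])[0].astype(int)
    cv2.imwrite(f"pics/c_{n}.png",cv2.resize(im[p[1]-26:p[1]+26,p[0]-32:p[0]+32],(400,325),interpolation=2))
cv2.imwrite("pics/v8.png",np.hstack([cv2.imread("pics/c_side.png"),cv2.imread("pics/c_top.png")]))
E
```

```text
time_s: 44.1
tcp_pos: [0.6181, 0.1287, 0.0961]
eef_rot: [40.6, 48.6, 49.5]
contact_force: [-0.6, 0.7, 0.2]
gripper_width: 0.0856
time_s: 44.9
tcp_pos: [0.6094, 0.094, 0.1604]
eef_rot: [40.7, 48.6, 49.6]
contact_force: [0.5, -0.2, 0.2]
gripper_width: 0.0529
grasp rel seat, tool axes mm [-70.4   0.2  54.3] F tool [-0.  -0.2  0.5] turn err [ 0.004 -0.001 -0.   ] j [  4.  10. -19. -47. -40. -54.] w 0.0529
side w1 93 crown+ [1.7 0.8 0.1] 0.55
side w1 93 crown- [ 2.1  0.8 -4.2] 1.24
side w2 111 crown+ [3.2 0.5 3.8] 1.6
side w2 111 crown- [3.2 1.8 1.5] 0.7
side w3 93 crown+ [ 1.7 -0.1  1.2] 0.49
side w3 93 crown- [ 1.8 -0.1 -3.4] 0.94
top w1 0
top w2 0
top w3 0
```

View pics/v8.png

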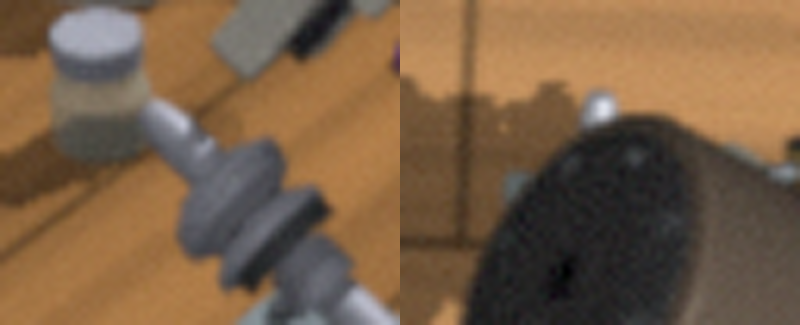

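All three washers are stacked in the right sense (side crop about (240,215)). Now I press home with the fingers straddling the rod.

```bash
python3 -m creep '[[0,0,0,0,0,0.5,30],[0,0,0,0,0,0,30],[0,0,0,0,0,0,30],[0,0,0,2,0,0,30],[0,0,0,1,0,0,30],[0,0,0,0,0,0,30]]'
python3 st.py 1 2>/dev/null
python3 -m creep '[[0,0,0,1,0,0,30],[0,0,0,1,0,0,30],[0,0,0,0,0,0,30]]'
python3 st.py 1 2>/dev/null
python3 -m creep '[[0,0,0,1,0,0,30],[0,0,0,0.8,0,0,30],[0,0,0,0,0,0,30]]'
python3 st.py 1 2>/dev/null
```

```text
time_s: 45.6
tcp_pos: [0.627, 0.1095, 0.1401]
eef_rot: [40.7, 48.6, 49.6]
contact_force: [-0.1, -0.4, -0.3]
gripper_width: 0.0263
grasp rel seat, tool axes mm [-39.8   0.2  59.5] F tool [ 0.  -0.5 -0.2] turn err [ 0.004 -0.001 -0.001] j [  6.  13. -18. -49. -38. -52.] w 0.0263
time_s: 45.9
tcp_pos: [0.6359, 0.1195, 0.1254]
eef_rot: [40.7, 48.6, 49.6]
contact_force: [0.1, 0.4, -0.3]
gripper_width: 0.0263
grasp rel seat, tool axes mm [-19.9   0.3  59.9] F tool [ 0.5  0.2 -0.1] turn err [ 0.004 -0.    -0.   ] j [  6.  14. -18. -50. -36. -51.] w 0.0263
time_s: 46.2
tcp_pos: [0.6437, 0.1286, 0.1119]
eef_rot: [40.7, 48.6, 49.6]
contact_force: [-0.5, -1.2, -0.8]
gripper_width: 0.0265
grasp rel seat, tool axes mm [-1.9  0.3 59.9] F tool [-0.2 -1.2 -0.9] turn err [ 0.004 -0.    -0.   ] j [  7.  16. -17. -52. -35. -50.] w 0.0265
```

```bash
python3 -m creep '[[0,0,0,0,0,-0.25,30],[0,0,0,0,0,-0.15,30],[0,0,0,0,0,0,30]]'
python3 st.py 1 2>/dev/null
python3 -m creep '[[0,0,0,0,0,-0.15,30],[0,0,0,0,0,-0.1,30],[0,0,0,0,0,0,30]]'
python3 st.py 1 2>/dev/null
python3 -m creep '[[0,0,0,0,0,-0.1,30],[0,0,0,0,0,-0.1,30],[0,0,0,0,0,0,30]]'
python3 st.py 1 2>/dev/null
```

```text
time_s: 46.5
tcp_pos: [0.6401, 0.1279, 0.1113]
eef_rot: [40.6, 48.5, 49.5]
contact_force: [-0.3, 0.1, 0.5]
gripper_width: 0.0264
grasp rel seat, tool axes mm [-3.3  0.3 56.4] F tool [-0.5  0.4  0. ] turn err [ 0.005  0.001 -0.   ] j [  7.  16. -18. -52. -35. -50.] w 0.0264
time_s: 46.8
tcp_pos: [0.638, 0.128, 0.1099]
eef_rot: [40.6, 48.5, 49.5]
contact_force: [0.4, -0.8, -0.0]
gripper_width: 0.026
grasp rel seat, tool axes mm [-3.2  0.3 54. ] F tool [-0.2 -0.8  0.3] turn err [ 0.005  0.001 -0.   ] j [  7.  16. -18. -52. -35. -49.] w 0.026
time_s: 47.1
tcp_pos: [0.6363, 0.128, 0.1088]
eef_rot: [40.6, 48.5, 49.5]
contact_force: [-1.5, 0.7, 0.4]
gripper_width: 0.0267
grasp rel seat, tool axes mm [-3.   0.3 51.9] F tool [-0.6  1.2 -1. ] turn err [ 0.005  0.001 -0.   ] j [  7.  16. -18. -52. -35. -49.] w 0.0267
```

```bash
python3 -m creep '[[0,0,0,0,0,-0.1,30],[0,0,0,0,0,0,30]]'
python3 st.py 1 2>/dev/null
python3 -m creep '[[0,0,0,0,0,-0.1,30],[0,0,0,0,0,0,30]]'
python3 st.py 1 2>/dev/null
python3 -m creep '[[0,0,0,0,0,-0.05,30],[0,0,0,0,0,0,30]]'
python3 st.py 1 2>/dev/null
```

```text
time_s: 47.3
tcp_pos: [0.6354, 0.128, 0.1082]
eef_rot: [40.6, 48.5, 49.5]
contact_force: [0.8, -0.3, -0.1]
gripper_width: 0.0263
grasp rel seat, tool axes mm [-3.   0.3 50.9] F tool [ 0.2 -0.5  0.6] turn err [ 0.005  0.001 -0.   ] j [  7.  16. -18. -52. -35. -49.] w 0.0263
time_s: 47.5
tcp_pos: [0.6346, 0.128, 0.1078]
eef_rot: [40.6, 48.5, 49.5]
contact_force: [-0.4, 0.0, -0.1]
gripper_width: 0.0262
grasp rel seat, tool axes mm [-3.   0.3 50. ] F tool [-0.1  0.1 -0.4] turn err [ 0.005  0.001 -0.   ] j [  7.  16. -18. -52. -35. -49.] w 0.0262
time_s: 47.7
tcp_pos: [0.6342, 0.128, 0.1076]
eef_rot: [40.6, 48.5, 49.5]
contact_force: [0.2, -0.6, -0.7]
gripper_width: 0.0262
grasp rel seat, tool axes mm [-3.   0.3 49.5] F tool [ 0.3 -0.9 -0.1] turn err [ 0.005  0.001 -0.   ] j [  7.  16. -18. -52. -35. -49.] w 0.0262
```

```bash
python3 -m creep '[[0,0,0,0,0,-0.08,30],[0,0,0,0,0,0,30]]'
python3 st.py 1 2>/dev/null
python3 -m creep '[[0,0,0,0,0,-0.08,30],[0,0,0,0,0,0,30]]'
python3 st.py 1 2>/dev/null
python3 -m creep '[[0,0,0,0,0,-0.05,30],[0,0,0,0,0,0,30]]'
python3 st.py 1 2>/dev/null
```

```text
time_s: 47.9
tcp_pos: [0.6335, 0.128, 0.1071]
eef_rot: [40.6, 48.5, 49.5]
contact_force: [0.1, 0.6, -0.1]
gripper_width: 0.0266
grasp rel seat, tool axes mm [-3.   0.3 48.7] F tool [0.4 0.4 0.1] turn err [ 0.005  0.001 -0.   ] j [  7.  16. -19. -53. -35. -49.] w 0.0266
time_s: 48.1
tcp_pos: [0.6329, 0.1279, 0.1068]
eef_rot: [40.6, 48.5, 49.5]
contact_force: [0.1, -0.6, 0.6]
gripper_width: 0.0265
grasp rel seat, tool axes mm [-3.   0.3 48. ] F tool [-0.7 -0.3  0.4] turn err [ 0.005  0.001 -0.   ] j [  7.  16. -19. -53. -34. -49.] w 0.0265
time_s: 48.3
tcp_pos: [0.6327, 0.1279, 0.1067]
eef_rot: [40.5, 48.5, 49.4]
contact_force: [1.3, 0.4, 0.8]
gripper_width: 0.0263
grasp rel seat, tool axes mm [-3.1  0.3 47.7] F tool [0.1 0.3 1.5] turn err [ 0.005  0.001 -0.   ] j [  7.  16. -19. -53. -34. -49.] w 0.0263
```

```bash
python3 -m creep '[[0,0,0,0,0,-0.05,30],[0,0,0,0,0,0,30]]'
python3 st.py 1 2>/dev/null
python3 -m creep '[[0,0,0,0,0,-0.05,30],[0,0,0,0,0,0,30]]'
python3 st.py 1 2>/dev/null
```

```text
time_s: 48.5
tcp_pos: [0.6324, 0.1279, 0.1066]
eef_rot: [40.5, 48.5, 49.4]
contact_force: [0.8, -0.6, 1.1]
gripper_width: 0.0262
grasp rel seat, tool axes mm [-3.1  0.2 47.5] F tool [-0.8 -0.2  1.2] turn err [0.005 0.002 0.   ] j [  7.  16. -19. -53. -34. -49.] w 0.0262
time_s: 48.7
tcp_pos: [0.6321, 0.1278, 0.1064]
eef_rot: [40.5, 48.5, 49.4]
contact_force: [2.5, -1.0, 0.6]
gripper_width: 0.0263
grasp rel seat, tool axes mm [-3.2  0.2 47.1] F tool [ 0.1 -1.2  2.4] turn err [0.005 0.002 0.   ] j [  7.  16. -19. -53. -34. -48.] w 0.0263
```

```bash
python3 -m creep '[[0,0,0,0,0,-0.08,30],[0,0,0,0,0,0,30]]'
python3 st.py 1 2>/dev/null
python3 -m creep '[[0,0,0,0,0,-0.08,30],[0,0,0,0,0,0,30]]'
python3 st.py 1 2>/dev/null
python3 -m creep '[[0,0,0,0,0,-0.06,30],[0,0,0,0,0,0,30]]'
python3 st.py 1 2>/dev/null
```

```text
time_s: 48.9
tcp_pos: [0.6317, 0.1278, 0.1063]
eef_rot: [40.5, 48.5, 49.3]
contact_force: [3.7, -0.7, 3.5]
gripper_width: 0.026
grasp rel seat, tool axes mm [-3.2  0.2 46.7] F tool [-1.4 -0.   5. ] turn err [0.006 0.003 0.   ] j [  7.  16. -19. -53. -34. -48.] w 0.026
time_s: 49.1
tcp_pos: [0.6314, 0.1277, 0.1061]
eef_rot: [40.4, 48.5, 49.3]
contact_force: [4.5, -0.8, 4.2]
gripper_width: 0.0261
grasp rel seat, tool axes mm [-3.3  0.2 46.3] F tool [-1.6 -0.   6. ] turn err [0.006 0.003 0.   ] j [  7.  16. -19. -53. -34. -48.] w 0.0261
time_s: 49.3
tcp_pos: [0.6313, 0.1277, 0.1061]
eef_rot: [40.4, 48.4, 49.3]
contact_force: [5.6, -1.0, 4.5]
gripper_width: 0.026
grasp rel seat, tool axes mm [-3.3  0.2 46.2] F tool [-1.4 -0.3  7. ] turn err [0.006 0.004 0.001] j [  7.  16. -19. -53. -34. -48.] w 0.026
```

```bash
python3 -m creep '[[0,0,0,0,0,-0.08,30],[0,0,0,0,0,0,30]]'
python3 st.py 1 2>/dev/null
python3 -m creep '[[0,0,0,0,0,-0.08,30],[0,0,0,0,0,0,30],[0,0,0,0,0,0,30]]'
python3 st.py 1 2>/dev/null
```

```text
time_s: 49.5
tcp_pos: [0.6311, 0.1276, 0.106]
eef_rot: [40.3, 48.4, 49.2]
contact_force: [7.4, -1.1, 4.7]
gripper_width: 0.0262
grasp rel seat, tool axes mm [-3.4  0.2 46. ] F tool [-0.9 -0.8  8.8] turn err [0.006 0.005 0.001] j [  7.  16. -19. -53. -34. -48.] w 0.0262
time_s: 49.8
tcp_pos: [0.6309, 0.1276, 0.106]
eef_rot: [40.2, 48.4, 49.1]
contact_force: [6.8, -1.2, 5.6]
gripper_width: 0.0265
grasp rel seat, tool axes mm [-3.5  0.2 45.8] F tool [-1.9 -0.3  8.7] turn err [0.007 0.006 0.001] j [  7.  16. -19. -53. -34. -48.] w 0.0265
```

```bash
python3 -m creep '[[0,0,0,0,0,-0.07,30],[0,0,0,0,0,0,30],[0,0,0,0,0,0,30]]'
python3 st.py 1 2>/dev/null
python3 -m creep '[[0,0,0,0,0,-0.07,30],[0,0,0,0,0,0,30],[0,0,0,0,0,0,30]]'
python3 st.py 1 2>/dev/null
```

```text
time_s: 50.1
tcp_pos: [0.6307, 0.1276, 0.106]
eef_rot: [40.2, 48.3, 49.1]
contact_force: [9.2, -0.1, 5.7]
gripper_width: 0.0264
grasp rel seat, tool axes mm [-3.5  0.2 45.6] F tool [-0.4  0.  10.8] turn err [0.007 0.006 0.001] j [  7.  16. -19. -53. -34. -48.] w 0.0264
time_s: 50.4
tcp_pos: [0.6306, 0.1275, 0.106]
eef_rot: [40.1, 48.3, 49.0]
contact_force: [9.2, -2.3, 5.2]
gripper_width: 0.0265
grasp rel seat, tool axes mm [-3.6  0.2 45.4] F tool [-1.1 -2.1 10.6] turn err [0.007 0.007 0.001] j [  7.  16. -19. -53. -34. -48.] w 0.0265
```

```bash
python3 -m creep '[[0,0,0,0,0,0.3,30],[0,0,0,0,0,0.5,30],[0,0,0,0,0,0.5,30],[0,0,0,-2,0,0,30],[0,0,0,-3,0,0,30],[0,0,0,-4,0,0,30],[0,0,0,-4,0,0,30],[0,0,0,0,0,0,30]]'
python3 -m creep '[[0,0,0,-4,0,0,30],[0,0,0,-3,0,0,30],[0,0,0,0,0,0,30],[0,0,0,0,0,0,30],[0,0,0,0,0,0,30]]'
python3 - 2>/dev/null <<'E'
from sim import *
from fit import *
for n in("side","top"):
    im,d=r.capture(n);np.savez(f"{n}10.npz",im=im,d=d);P=load(n,"10")
    sd=np.array([.5851,.1179,.0947]) if n=="side" else np.array([.5845,.1207,.0945])
    for m,lab in((.006,"w1"),(.018,"w2"),(.03,"w3")):
        g=sd+AR*m;S=cyl(P,g,AR);Q=P[(abs(S[:,0])<.0065)&(S[:,1]<.031)&(S[:,1]>.0125)]
        if len(Q)<20: print(n,lab,len(Q));continue
        for h in("crown+","crown-"):
            rr=least_squares(lambda p:segd(cyl(Q,g+p,AR),M[h]),[0,0,0],loss="soft_l1",f_scale=.002);print(n,lab,len(Q),h,(UP.T@rr.x*1e3).round(1),round(rr.cost*1e6/len(Q),2))
    p=proj(n,[SEAT+AR*.03])[0].astype(int)
    cv2.imwrite(f"pics/c_{n}.png",np.vstack([cv2.resize(im[p[1]-26:p[1]+26,p[0]-32:p[0]+32],(400,325),interpolation=2),cv2.resize(im,(400,250),interpolation=3)]))
cv2.imwrite("pics/v9.png",np.hstack([cv2.imread("pics/c_side.png"),cv2.imread("pics/c_top.png")]))
E
```

```text
time_s: 51.2
tcp_pos: [0.5818, 0.061, 0.2113]
eef_rot: [40.2, 48.4, 49.2]
contact_force: [0.8, 0.4, -0.7]
gripper_width: 0.0267
time_s: 51.7
tcp_pos: [0.5517, 0.0279, 0.2584]
eef_rot: [40.8, 48.6, 49.6]
contact_force: [0.3, 1.3, -1.1]
gripper_width: 0.0265
side w1 97 crown+ [2.2 0.3 0. ] 0.43
side w1 97 crown- [ 2.4 -0.2 -4. ] 1.62
side w2 120 crown+ [2.2 1.  3. ] 1.84
side w2 120 crown- [1.6 1.3 0.3] 0.77
side w3 82 crown+ [ 2.5  0.2 -0. ] 0.53
side w3 82 crown- [ 2.3 -0.  -4.2] 1.25
top w1 105 crown+ [ 2.   1.  -0.7] 0.72
top w1 105 crown- [ 3.6  1.5 -3.8] 1.48
top w2 46 crown+ [2.  0.8 5.4] 1.35
top w2 46 crown- [1.9 0.9 0. ] 0.53
top w3 133 crown+ [ 1.8 -0.2 -0.4] 0.6
top w3 133 crown- [-2.4  0.8  0.3] 2.16
```

View pics/v9.png

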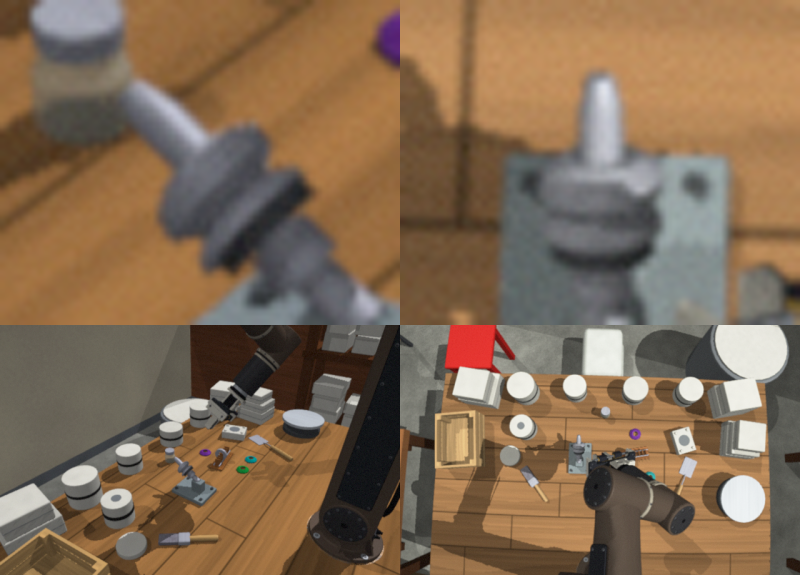

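The pack sits home on the arbor (side crop about (235,200), top crop about (600,205)). Every washer fits within 1 mm of its place along the arbor, and the gripper is clear.

```bash
python3 -c "
from plant import r
print(r.close_job())"
```

```text
the job is handed in; nothing more can be done
None
```

The three cone washers are on the arbor in the order asked: rim to seat, crown to crown, rim to rim. I pressed the pack home at about 10.7 N (wrist sensor, along the arbor), let go, backed the gripper clear and handed the job in at about 52 s. No verdict was reported.

**Last checks (both cameras):**
- **Position:** the washers sit within 0.7 mm of 6, 18 and 30 mm along the arbor. They hang about 2 mm below its axis, which is their play.
- **Facing:** the correct facing fitted clearly better than the reverse for all three.
- **Rack and bystanders:** I never gripped the plain ring. The final overview shows nothing visibly displaced, but I did not measure the ring or the bystanders at the end.

**What went wrong or disagreed:**
- **First approach:** it brought joint 6 almost to its limit, so I replanned with the gripper rolled 30° about the arbor.
- **Facing check in the hand:** for the second washer it was ambiguous and slightly favoured the wrong facing. The fit in the rack beforehand and the fits after seating settled it.
- **Positions:** the two cameras differed by about 2.5 mm in y. Contact along the arbor also came 1–4 mm earlier than planned, so I found each seating by force.
- **First press:** pushing the third washer while still gripped gave only about 7 N along the arbor, partly lost in friction on the rod. I released it and pressed again with the fingers straddling the rod.

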